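Open the driver boxes with the pry bar and hang up the covers

TASK

Lever off every cover that is still snapped onto its driver box, with the pry bar under the cover's front lip; do not touch a cover with the hand before the bar has sprung it, as the handle must not be used to tear it off the latch. Hang each removed cover by its handle over a pair of prongs of the hook rail, one cover to a pair, and leave the pry bar lying flat on the rubber mat. Leave the other things on the bench where they are.

Things in the scene. Friction and masses are not known exactly. Their poses are not given: they have to be found in the camera images.
- box_1: The left-most driver box: grey open-topped housing fixed to the bench, 76 (x) x 104 (y) mm, wall tops at z = 50 mm. Origin: centre of its underside. Front looks to its -x, roughly at the robot. In front stands its pry rest to lever over: a fixed round bar 8 mm thick, 68 mm long, parallel to y at x = -95 mm, its top at z = 42.5 mm, 7.5 mm below the underside of a shut cover's lip.
- cover_1: Black snap-in cover of box_1, 180 g (absent if that box is open already). Plate 76 (x) x 104 (y) x 5 mm, with an 18 mm deep plug below. Origin: centre of the plate's underside; shut, it lies 50 mm above the box's origin, axes alike. A pry lip 40 mm wide and 5 mm thick sticks out in front to x = -53 mm, 15 mm past the wall. A steel bow handle stands on top.
- cover_1_bar (a point): Middle of the handle bar of cover_1: round bar 10 mm thick, parallel to the cover's y, 60 mm above the cover's origin; the handle's legs stand at y = -44 and +44 mm. Axes as the cover's.
- cover_1_lip (a point): Point on the underside of the pry lip of cover_1, 46 mm in front of the cover's origin. Once sprung, it stays about 14 mm higher than shut: front edge up (cover tilted about 0.17 rad, handle about 12 mm back and 6 mm up), back edge loose, and the cover lifts out freely.
- box_1_lip (a point): Where cover_1_lip lies while the cover is shut. A spring latch inside the front wall holds the cover's front down with about 10 N at the lip, and snaps over when the lip has risen 8 to 9 mm.
- box_2: The middle driver box: grey open-topped housing fixed to the bench, 76 (x) x 104 (y) mm, wall tops at z = 50 mm. Origin: centre of its underside. Front looks to its -x, roughly at the robot. In front stands its pry rest to lever over: a fixed round bar 8 mm thick, 68 mm long, parallel to y at x = -95 mm, its top at z = 42.5 mm, 7.5 mm below the underside of a shut cover's lip.
- cover_2: Black snap-in cover of box_2, 180 g (absent if that box is open already). Plate 76 (x) x 104 (y) x 5 mm, with an 18 mm deep plug below. Origin: centre of the plate's underside; shut, it lies 50 mm above the box's origin, axes alike. A pry lip 40 mm wide and 5 mm thick sticks out in front to x = -53 mm, 15 mm past the wall. A steel bow handle stands on top.
- cover_2_bar (a point): Middle of the handle bar of cover_2: round bar 10 mm thick, parallel to the cover's y, 60 mm above the cover's origin; the handle's legs stand at y = -44 and +44 mm. Axes as the cover's.
- cover_2_lip (a point): Point on the underside of the pry lip of cover_2, 46 mm in front of the cover's origin. Once sprung, it stays about 14 mm higher than shut: front edge up (cover tilted about 0.17 rad, handle about 12 mm back and 6 mm up), back edge loose, and the cover lifts out freely.
- box_2_lip (a point): Where cover_2_lip lies while the cover is shut. A spring latch inside the front wall holds the cover's front down with about 10 N at the lip, and snaps over when the lip has risen 8 to 9 mm.
- box_3: The right-most driver box: grey open-topped housing fixed to the bench, 76 (x) x 104 (y) mm, wall tops at z = 50 mm. Origin: centre of its underside. Front looks to its -x, roughly at the robot. In front stands its pry rest to lever over: a fixed round bar 8 mm thick, 68 mm long, parallel to y at x = -95 mm, its top at z = 42.5 mm, 7.5 mm below the underside of a shut cover's lip.
- cover_3: Black snap-in cover of box_3, 180 g (absent if that box is open already). Plate 76 (x) x 104 (y) x 5 mm, with an 18 mm deep plug below. Origin: centre of the plate's underside; shut, it lies 50 mm above the box's origin, axes alike. A pry lip 40 mm wide and 5 mm thick sticks out in front to x = -53 mm, 15 mm past the wall. A steel bow handle stands on top.
- cover_3_bar (a point): Middle of the handle bar of cover_3: round bar 10 mm thick, parallel to the cover's y, 60 mm above the cover's origin; the handle's legs stand at y = -44 and +44 mm. Axes as the cover's.
- cover_3_lip (a point): Point on the underside of the pry lip of cover_3, 46 mm in front of the cover's origin. Once sprung, it stays about 14 mm higher than shut: front edge up (cover tilted about 0.17 rad, handle about 12 mm back and 6 mm up), back edge loose, and the cover lifts out freely.
- box_3_lip (a point): Where cover_3_lip lies while the cover is shut. A spring latch inside the front wall holds the cover's front down with about 10 N at the lip, and snaps over when the lip has risen 8 to 9 mm.
- hook_rail: Hook rail fixed to the bench: a board 400 mm long (y), z = 142 to 188 mm, on two posts, with three pairs of prongs 130 mm apart. Origin: on the bench under the board's middle; front looks to -x. Prongs are steel, 8 mm thick, axis at z = 165 mm, pointing to -x, 95 mm long from the board's middle plane, then turned up: tips at x = -103 mm, z = 176 mm.
- hook_1 (a point): The left (+y) pair of prongs of the hook rail: midway between them, 55 mm in front of the board's middle plane, at the height of the prongs' top (z = 169 mm). Axes as the rail's; the prongs lie at y = -28 and +28 mm. One cover hangs here, its bar across both prongs (bar axis 5 mm above this point), with room for the gripper between the prongs.
- hook_2 (a point): The middle pair of prongs of the hook rail: midway between them, 55 mm in front of the board's middle plane, at the height of the prongs' top (z = 169 mm). Axes as the rail's; the prongs lie at y = -28 and +28 mm. One cover hangs here, its bar across both prongs (bar axis 5 mm above this point), with room for the gripper between the prongs.
- hook_3 (a point): The right (-y) pair of prongs of the hook rail: midway between them, 55 mm in front of the board's middle plane, at the height of the prongs' top (z = 169 mm). Axes as the rail's; the prongs lie at y = -28 and +28 mm. One cover hangs here, its bar across both prongs (bar axis 5 mm above this point), with room for the gripper between the prongs.
- pry_bar: Loose pry bar, 220 g, lying flat: steel blade 24 mm wide and 5 mm thick from x = -30 to +102 mm (the toe, at +x), widened to a heel plate 64 mm wide from x = -30 to +26 mm; an upright rubber grip 36 (x) x 20 (y) mm stands on it at x = 0, top at z = 52 mm, to be gripped across y. Origin: under the grip, on the blade's underside; +x points to the toe.
- mat: Black rubber mat fixed on the bench, 110 (x) x 190 (y) x 3 mm, origin in the centre of its underside.
- tape_yellow: Roll of yellow tape 90 mm across, 18 mm high, lying under the hooks; origin centre of underside. Leave alone.
- calculator: Desk calculator 118 x 72 x 15 mm, origin centre of underside. Leave alone.

How it is judged:
By the outcome, as a careful person would: the job done as asked, in the order asked, and still so for the second after the job is handed in, with the robot touching nothing.
Of cover_1, cover_2, cover_3 only 2 to 3 are there at a start; the rules pass over those that are not, and their reading is None.
At some moment in a run one of pry_bar may be knocked a few centimetres aside while the robot is not near it.
It also fails if it takes over 210 s, if anything falls off the work surface, if the arm or the gripper's body presses on something with over 40 N, if the wrist force passes 120 N, or if a joint passes its speed limit or range.

ROBOT

A 6-joint arm with a two-finger parallel gripper is mounted at the origin on a cart in front of the work surface, level with it; the furniture and walls round the work are solid. World frame = base frame: x ahead of the robot, y to its left, z up, the work surface at z = 0. Lengths are in m, angles in degrees, forces in N, time in s.
With the tool pointing down it reaches from about 0.3 to 0.85 m from the base axis. Payload 5.4 kg.
Tool frame: the origin (TCP) lies midway between the tips of the shut fingers; the grasp point (between the pads) lies 19 mm behind it; z points along the fingers, y is the line along which they close (so a half turn about z gives the same grasp; the last joint's range is limited). The gripper opens to 85 mm and grips with 20 to 120 N. Pads are 22 mm wide; open, the fingers measure 114 mm over their backs; the gripper's body (76 mm by 85 mm) begins 54 mm behind the grasp point. The pads swing forward as they close: fully open they stand 13 mm farther back than shut.
Start: joints at [62.733, 9.076, 91.501, -0, 79.423, -12.038], TCP at [0.151, 0.555, 0.231] pointing down, gripper open.
Joint ranges: [-166.64, 166.64], [-54.1, 131.32], [10.49, 154.53], [-73.88, 253.88], [9.74, 151.15], [-171.62, 171.62]. Speed limits (degrees/s): [147.25, 147.25, 180, 180, 180, 180].

INTERFACE

Orientations are given as a 3x3 rotation matrix whose columns are the frame's x, y, z axes.
In Python, from rig import arm gives the robot as it stands.
- The arm moves only by the tool inch_along, called after "Request:" as name(argument=value, ...) on one line, values as JSON. Schema: {"type":"object","properties":{"rows":{"type":"string"},"force":{"type":"number"},"only":{"type":"string"},"quiet":{"type":"boolean"},"lines":{"type":"string"}},"required":["rows"],"additionalProperties":false}. rows is a string of 1 to 12 rows, one to a line, with the numbers parted by spaces; each row has 5 numbers: dx, dy, dz in m, then a turn about the tool's z in degrees, then the finger opening in m; each row is the pose to reach, as a shift and turn from the pose commanded when the call began, along the tool's axes at that moment; what a row does not reach only later rows make up. A row lasts 1/10 s, in which the tool goes at most 0.05 m and 8.59 degrees, less where a joint would pass 70% of its speed; a pose out of reach is approached as far as the arm can. The fingers move at their own pace and stop on an object; force is the grip in N (left out, the last holds). Time passes only in rows, so rows that do not move let the fingers close. The tool returns the time, the measured TCP pose, the force, the opening and the grip force at its end. only (a regular expression) keeps the lines of the reply that match it, lines (a string "A,B") keeps lines A to B, and quiet returns only ok. Input that does not fit is refused with a message, and nothing moves.
- arm.get_obs(): the state, without advancing time (a new reading comes with each control period).
- arm.read_camera(name): name is "scene" or "side" or "wrist"; returns a dict with "pixels" (384x512x3 uint8, blue, green, red), "camera_matrix" (3x3 intrinsics, pixels), "pose" (4x4, takes a point from camera to world coordinates); the wrist camera has in their place "hand_eye" (4x4, takes a point from camera to tool coordinates, whose origin is the TCP and whose axes are the flange's). Camera axes: x right, y down, z forward; pixel columns grow to the right and rows downward; lengths in m; the calibration is good to about 2 mm. A picture is of the moment at which its call begins: read the wrist's pose just before it. There is no depth.
- arm.sign_off(): hands the job in; it is judged then, once.
The state is a dict: "clock": time; "joint_pos": joint angles; "qvel": joint speeds; "tau": joint torques, N m; "position": TCP position; "tcp_rot": TCP orientation; "force": force on the tool from outside, world axes, zero at the start; "ft_torque": the same for the moment, N m; "opening": finger opening in m; "gripper_force": force on a finger pad.
Only numpy, scipy, OpenCV 4.12 (cv2) and the standard library are available. Lean on these libraries where they do the work, as an engineer would, in place of code of your own. Each camera call takes 0.05 s, during which the arm holds its last target. There are 200 camera calls.

## Working session

There is one attempt and no reset: what is moved stays moved. The work goes in short steps, Python scripts to look and compute and a tool call to move; the robot and the scene stay as the last step left them, time stands still between calls to the robot, and variables do not carry over. Pictures are saved under pics/ and viewed, at most 14 in all, crops included, and the job is handed in when it is done.

```bash
ls; mkdir -p pics
```

Run:
```python
from rig import arm
import cv2,numpy as np
o=arm.get_obs();print(o)
for n in ["scene","side"]:
    r=arm.read_camera(n);cv2.imwrite(f"pics/{n}0.png",r["pixels"]);print(n,r["camera_matrix"].tolist(),np.round(r["pose"],4).tolist())
r=arm.read_camera("wrist");cv2.imwrite("pics/wrist0.png",r["pixels"]);print(r["camera_matrix"].tolist(),np.round(r["hand_eye"],4).tolist())
```

```text
pics
rig.py
{'clock': 0.0, 'joint_pos': array([ 6.27306060e+01,  9.11140664e+00,  9.15721092e+01, -1.57625675e-03,
        7.94229969e+01, -1.20381014e+01]), 'qvel': array([ 0.10855827, -0.02310913,  0.05838987, -0.04921787, -0.00056032,
        0.07578091]), 'tau': array([-2.50579260e-04, -3.96000409e+01, -3.31433094e+01, -1.86107636e-04,
        8.37535830e-03, -2.20615709e-05]), 'position': array([0.15081262, 0.55424994, 0.23032965]), 'tcp_rot': array([[-9.64874337e-01,  2.62710540e-01, -8.27707885e-04],
       [ 2.62711596e-01,  9.64872969e-01, -1.66478294e-03],
       [ 3.61276939e-04, -1.82375479e-03, -9.99998272e-01]]), 'force': array([-0.29244276,  0.79742004, -0.69353699]), 'ft_torque': array([ 0.02709674,  0.01887177, -0.05317395]), 'gripper_force': 0.0, 'opening': 0.08589798773950232}
scene [[484.77464146294403, 0.0, 259.0641966648117], [0.0, 484.77464146294403, 190.35677839453587], [0.0, 0.0, 1.0]] [[0.7159, -0.3955, 0.5755, -0.2624], [-0.6982, -0.4096, 0.5871, -0.832], [0.0035, -0.8221, -0.5694, 0.9358], [0.0, 0.0, 0.0, 1.0]]
side [[492.57113058573384, 0.0, 253.10208598510323], [0.0, 492.57113058573384, 190.38162000325855], [0.0, 0.0, 1.0]] [[0.8198, -0.2849, 0.4967, -0.2392], [-0.5726, -0.42, 0.7041, -1.1326], [0.008, -0.8616, -0.5075, 0.969], [0.0, 0.0, 0.0, 1.0]]
[[264.40363811898766, 0.0, 253.08565232037768], [0.0, 264.40363811898766, 194.76210860452244], [0.0, 0.0, 1.0]] [[0.0, -0.9558, -0.2939, 0.0751], [1.0, 0.0001, -0.0002, 0.0007], [0.0002, -0.2939, 0.9558, -0.1435], [0.0, 0.0, 0.0, 1.0]]
```

View pics/scene0.png

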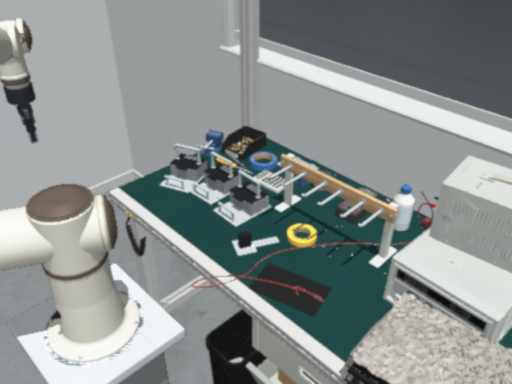

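View pics/side0.png

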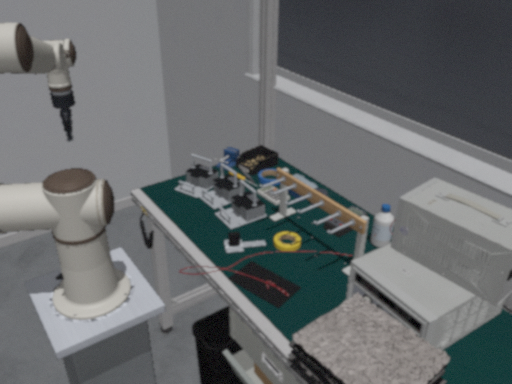

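The scene view shows the three boxes at about (187,165), (222,178) and (250,198), all apparently with black covers. The pry bar is at (245,240), the mat at (290,288), and the rail runs from (285,160) to (395,215). The side view agrees. I'll crop for detail.

Run:
```python
import cv2
i=cv2.imread("pics/scene0.png")[130:315,150:410]
cv2.imwrite("pics/c1.png",cv2.resize(i,None,fx=3,fy=3,interpolation=cv2.INTER_CUBIC))
```

```text
(no output)
```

View pics/c1.png

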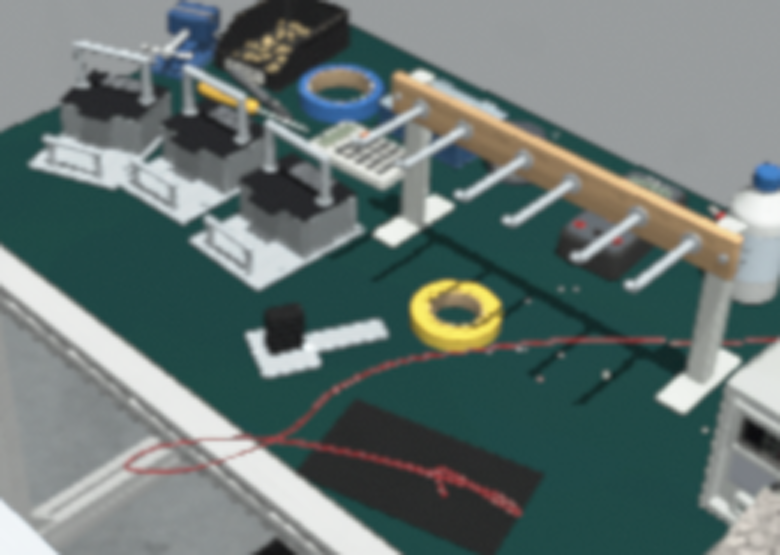

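View pics/wrist0.png

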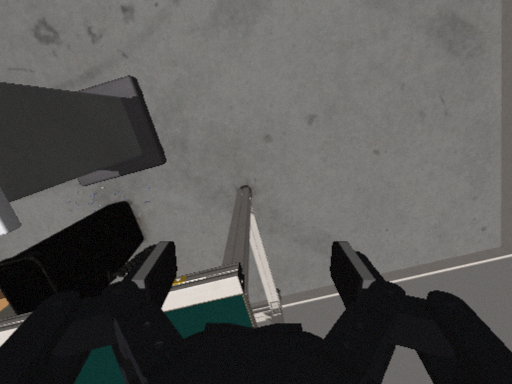

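The crop shows three covers with handles: bars at crop (110,50), (215,85) and (298,140). The pry bar grip is at (285,325), with its toe at (388,328), and the mat is centred near (425,475). The wrist view is off the bench. Next I'll write helpers and get rough positions.

Create h.py:
```python
from rig import arm
import cv2,numpy as np
np.set_printoptions(precision=4,suppress=True)
def snap(n,save=None):
    o=arm.get_obs(); r=arm.read_camera(n); K=r["camera_matrix"]
    if n=="wrist":
        T=np.eye(4);T[:3,:3]=o["tcp_rot"];T[:3,3]=o["position"];P=T@r["hand_eye"]
    else: P=r["pose"]
    if save: cv2.imwrite(save,r["pixels"]); np.savez(save[:-4],K=K,P=P)
    return r["pixels"],K,P
def load(n): d=np.load(n+".npz"); return cv2.imread(n+".png"),d["K"],d["P"]
def plane(uv,K,P,z):
    d=P[:3,:3]@np.linalg.inv(K)@np.array([*uv,1.]); return P[:3,3]+d*(z-P[2,3])/d[2]
def tri(obs): # [(uv,K,P)] -> point, gap
    A=0;b=0;L=[]
    for uv,K,P in obs:
        d=P[:3,:3]@np.linalg.inv(K)@np.array([*uv,1.]);d/=np.linalg.norm(d);M=np.eye(3)-np.outer(d,d);A=A+M;b=b+M@P[:3,3];L.append((M,P[:3,3]))
    p=np.linalg.solve(A,b); return p,[float(np.linalg.norm(M@(p-c))) for M,c in L]
def proj(X,K,P):
    c=np.linalg.inv(P)@np.array([*X,1]);u=K@c[:3];return u[:2]/u[2]
def totool(v): return arm.get_obs()["tcp_rot"].T@np.array(v)
def obs():
    o=arm.get_obs(); print(o["clock"],o["position"],o["tcp_rot"],o["force"],o["opening"])
```

Run:
```python
from h import *
i,K,P=snap("scene","pics/scene1.png")
f=lambda x,y:(x/3+150-1/3,y/3+130-1/3)
for n,p,z in [("b1a",(78,45),.11),("b1b",(150,60),.11),("b2a",(187,72),.11),("b2b",(243,102),.11),("b3a",(268,127),.11),("b3b",(328,157),.11),("grip",(285,310),.052),("toe",(388,328),.005),("mat",(357,402),.003),("mat",(543,475),.003),("mat",(490,555),.003),("mat",(300,470),.003),("prong1",(365,137),.165),("prong6",(632,285),.165),("tape",(455,315),.018)]:
    print(n,plane(f(*p),K,P,z))
```

```text
b1a [0.5584 0.4185 0.11  ]
b1b [0.5966 0.3338 0.11  ]
b2a [0.6095 0.284  0.11  ]
b2b [0.6121 0.1926 0.11  ]
b3a [0.5977 0.1366 0.11  ]
b3b [0.6035 0.0518 0.11  ]
grip [ 0.4528 -0.0446  0.052 ]
toe [ 0.5448 -0.0932  0.005 ]
mat [ 0.4501 -0.1444  0.003 ]
mat [ 0.5016 -0.3221  0.003 ]
mat [ 0.3999 -0.3483  0.003 ]
mat [ 0.3533 -0.1702  0.003 ]
prong1 [ 0.5963 -0.0069  0.165 ]
prong6 [ 0.5947 -0.3251  0.165 ]
tape [ 0.5948 -0.1357  0.018 ]
```

Request:
inch_along(rows="-0.1 -0.04 -0.13 -5 0.085\n-0.2 -0.08 -0.13 -8 0.085\n-0.3 -0.12 -0.13 -10 0.085\n-0.517 -0.185 -0.13 -15.2 0.085\n-0.517 -0.185 -0.13 -15.2 0.085\n-0.517 -0.185 -0.13 -15.2 0.085\n-0.517 -0.185 -0.13 -15.2 0.085\n-0.517 -0.185 -0.13 -15.2 0.085\n-0.517 -0.185 -0.13 -15.2 0.085\n-0.517 -0.185 -0.13 -15.2 0.085\n-0.517 -0.185 -0.13 -15.2 0.085\n-0.517 -0.185 -0.13 -15.2 0.085")

```text
clock: 1.4
position: [0.6039, 0.2376, 0.3609]
tcp_rot: [[-1.0, 0.003, 0.0], [0.003, 1.0, -0.001], [-0.0, -0.001, -1.0]]
force: [-0.4, 0.7, 0.2]
opening: 0.0848
gripper_force: 0.0
```

Request:
inch_along(rows="0 0 0 0 0.085\n0 0 0 0 0.085\n0 0 0 0 0.085")

```text
clock: 1.7
position: [0.6004, 0.2413, 0.3611]
tcp_rot: [[-1.0, -0.001, -0.001], [-0.001, 1.0, 0.0], [0.001, 0.0, -1.0]]
force: [-1.0, -0.3, 0.9]
opening: 0.0847
gripper_force: 0.0
```

```bash
python3 -c "
from h import *
obs();snap('wrist','pics/wA.png')"
```

```text
1.7 [0.6004 0.2413 0.3611] [[-1.     -0.0007 -0.0008]
 [-0.0007  1.      0.0002]
 [ 0.0008  0.0002 -1.    ]] [-1.018  -0.329   0.8835] 0.0847300263224388
```

View pics/wA.png

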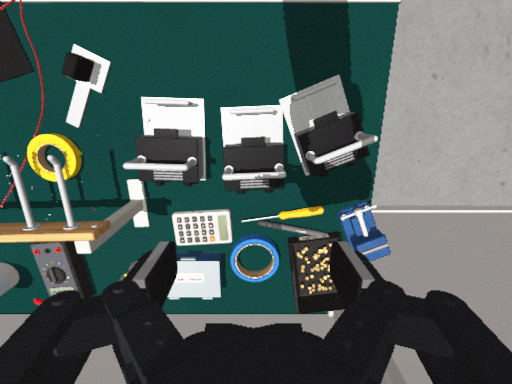

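Wrist view A shows boxes 3, 2 and 1 at pixels (168,150), (253,160) and (335,140), all covered. The pry bar grip is at (78,66) with its toe at (76,122). The calculator is at (202,227) and the tape at (54,158). I'll enlarge the boxes.

Run:
```python
import cv2
i=cv2.imread("pics/wA.png")[70:200,120:385]
cv2.imwrite("pics/c2.png",cv2.resize(i,None,fx=3,fy=3,interpolation=cv2.INTER_CUBIC))
```

```text
(no output)
```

View pics/c2.png

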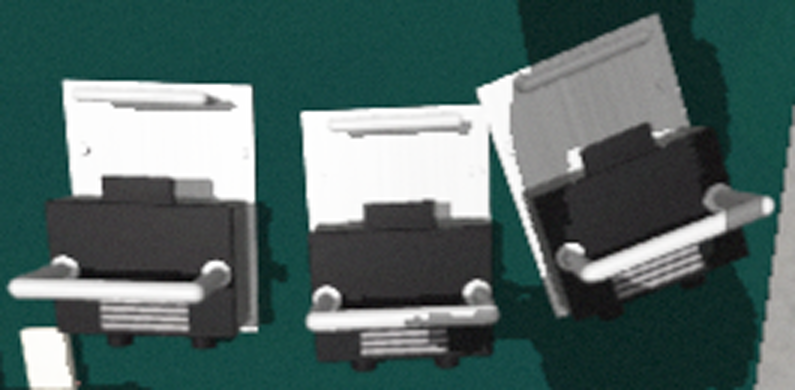

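Request:
inch_along(rows="0.1 -0.34 0 0 0.085\n0.1 -0.34 0 0 0.085\n0.1 -0.34 0 0 0.085\n0.1 -0.34 0 0 0.085\n0.1 -0.34 0 0 0.085\n0.1 -0.34 0 0 0.085\n0.1 -0.34 0 0 0.085\n0.1 -0.34 0 0 0.085\n0.1 -0.34 0 0 0.085\n0.1 -0.34 0 0 0.085\n0.1 -0.34 0 0 0.085")

```text
clock: 2.85
position: [0.5014, -0.0977, 0.3614]
tcp_rot: [[-1.0, -0.002, 0.0], [-0.002, 1.0, 0.0], [-0.0, 0.0, -1.0]]
force: [-0.1, 0.4, -1.0]
opening: 0.0848
gripper_force: 0.0
```

```bash
python3 -c "
from h import *
obs();snap('wrist','pics/wB.png')"
```

```text
2.85 [ 0.5014 -0.0977  0.3614] [[-1.     -0.0023  0.0002]
 [-0.0023  1.      0.0003]
 [-0.0002  0.0003 -1.    ]] [-0.1323  0.4206 -0.958 ] 0.08484738391133666
```

View pics/wB.png

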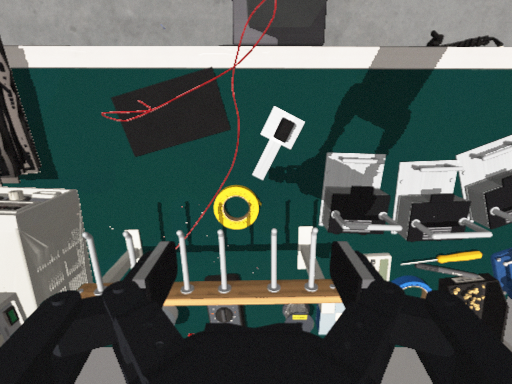

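The crop shows the rests, lips and handle bars clearly. Wrist view B shows the pry bar grip at (286,129) with its toe at (258,176), the mat at (170,110), and prong pairs at columns 90/130, 183/222 and 273/313. Now to measure.

Run:
```python
from h import *
i,K,P=load("pics/wA")
f=lambda p:(p[0]/3+120-1/3,p[1]/3+70-1/3)
D={3:[((12,287),(200,291)),((75,93),(232,103)),((103,178),(173,178))],2:[((310,320),(495,313)),((331,124),(470,124)),((366,203),(435,203))],1:[((588,271),(770,205)),((518,86),(650,32)),((583,152),(650,124))]}
for b,L in D.items():
    for (a,c),z,n in zip(L,(.11,.0395,.055),("bar","rest","lip")):
        A=plane(f(a),K,P,z);C=plane(f(c),K,P,z);d=C-A
        yaw=np.degrees(np.arctan2(-d[0],d[1]))
        m=(A+C)/2; print(b,n,m[:2],"len",np.linalg.norm(d),"yaw",yaw)
# pry bar
i,K,P=load("pics/wB")
hsv=cv2.cvtColor(i,cv2.COLOR_BGR2HSV)
m=((hsv[...,2]>120)&(hsv[...,1]<60)).astype(np.uint8)
m[:95]=0;m[185:]=0;m[:,:245]=0;m[:,310:]=0
ys,xs=np.nonzero(m);print("bar px",len(xs))
c,_=cv2.findContours(m,0,2);c=max(c,key=cv2.contourArea)
print(cv2.approxPolyDP(c,2.5,True)[:,0].tolist())
cv2.imwrite("pics/c3.png",cv2.resize(i[95:190,230:320],None,fx=6,fy=6,interpolation=cv2.INTER_CUBIC))
g=((hsv[...,2]<55)).astype(np.uint8);g[:105]=0;g[150:]=0;g[:,:268]=0;g[:,308:]=0
n,l,s,ct=cv2.connectedComponentsWithStats(g);print(s,ct)
```

```text
3 bar [0.6013 0.0939] len 0.0944623670383671 yaw -1.1987209466772815
3 rest [0.5077 0.1054] len 0.08664613348018496 yaw -3.422519260704421
3 lip [0.5499 0.0975] len 0.03855855624239878 yaw 0.03919498094973872
2 bar [0.6154 0.2431] len 0.09419800461436496 yaw 2.2537785188155617
2 rest [0.5213 0.2421] len 0.07770671843743608 yaw 0.039758194640082026
2 lip [0.5633 0.2422] len 0.03835588527095918 yaw 0.03892676941816252
1 bar [0.5758 0.3792] len 0.09248204788959594 yaw 20.54659297328102
1 rest [0.4875 0.3421] len 0.07547674891213287 yaw 21.41542785245347
1 lip [0.5287 0.3594] len 0.03812081671619957 yaw 22.509870234617324
bar px 1370
[[273, 106], [260, 133], [269, 139], [252, 173], [263, 179], [279, 147], [291, 148], [304, 123]]
[[     0      0    512    384 196341]
 [   274    118     20     24    266]
 [   303    127      1      1      1]] [[255.462  191.5842]
 [283.4023 129.6128]
 [303.     127.    ]]
```

View pics/c3.png

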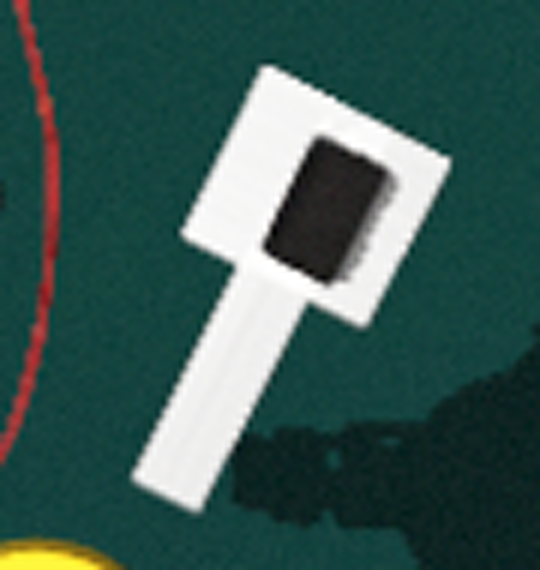

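The crop shows heel corners at (265,65), (452,162), (365,328) and (180,235), and toe corners at (132,478) and (200,513).

Run:
```python
from h import *
i,K,P=load("pics/wB")
f=lambda p:(p[0]/6+230-5/12,p[1]/6+95-5/12)
g=lambda p,z=.005:plane(f(p),K,P,z)
r=(g((265,65))+g((452,162)))/2;h=(g((365,328))+g((180,235)))/2;t=(g((132,478))+g((200,513)))/2
d=t-r;print(r,h,t,"len",np.linalg.norm(d),"w",np.linalg.norm(g((265,65))-g((452,162))))
u=d/np.linalg.norm(d);o=t-.102*u;print("origin",o,r+.03*u,"yaw",np.degrees(np.arctan2(u[1],u[0])))
gt=(g((322,138),.052)+g((390,172),.052)+g((330,285),.052)+g((264,248),.052))/4;print("grip",gt)
mk=[plane(p,K,P,.003) for p in [(112,97),(214,68),(231,128),(135,156)]];print("mat",mk,np.mean(mk,0))
for p in [(90,236),(127,234),(182,233),(221,232),(274,231),(314,230)]: print("tip",plane(p,K,P,.18))
for p in [(101,290),(139,290),(187,290),(223,290),(271,289),(309,288)]: print("root",plane(p,K,P,.165))
R=arm.get_obs()["tcp_rot"];print(R.T@(np.array([o[0],o[1],.0])-arm.get_obs()["position"]))
```

```text
[ 0.4266 -0.0314  0.005 ] [ 0.4765 -0.056   0.005 ] [ 0.5446 -0.0888  0.005 ] len 0.13118566446028956 w 0.06387669609797786
origin [ 0.4529 -0.0442  0.005 ] [ 0.4536 -0.0445  0.005 ] yaw -25.930831376228767
grip [ 0.4525 -0.0456  0.052 ]
mat [array([ 0.3991, -0.3487,  0.003 ]), array([ 0.3516, -0.1649,  0.003 ]), array([ 0.4523, -0.1378,  0.003 ]), array([ 0.5044, -0.3213,  0.003 ])] [ 0.4268 -0.2432  0.003 ]
tip [ 0.5852 -0.317   0.18  ]
tip [ 0.5821 -0.2666  0.18  ]
tip [ 0.5805 -0.1924  0.18  ]
tip [ 0.5789 -0.1399  0.18  ]
tip [ 0.5773 -0.0688  0.18  ]
tip [ 0.5757 -0.0152  0.18  ]
root [ 0.6822 -0.3265  0.165 ]
root [ 0.6821 -0.2691  0.165 ]
root [ 0.682  -0.1965  0.165 ]
root [ 0.6818 -0.1421  0.165 ]
root [ 0.6799 -0.0695  0.165 ]
root [ 0.678  -0.0123  0.165 ]
[0.0485 0.0538 0.3613]
```

Request:
inch_along(rows="0.048 0.053 0.1 8 0.085\n0.048 0.053 0.2 16 0.085\n0.048 0.053 0.26 26 0.085\n0.048 0.053 0.26 26 0.085\n0.048 0.053 0.26 26 0.085\n0.048 0.053 0.26 26 0.085\n0.048 0.053 0.26 26 0.085\n0.048 0.053 0.26 26 0.085\n0.048 0.053 0.26 26 0.085")

```text
clock: 3.8
position: [0.4553, -0.047, 0.1037]
tcp_rot: [[-0.899, 0.438, 0.004], [0.438, 0.899, -0.002], [-0.005, 0.0, -1.0]]
force: [0.0, -0.2, 0.9]
opening: 0.0846
gripper_force: 0.0
```

```bash
python3 -c "
from h import *
i,K,P=snap('wrist','pics/wC.png');obs()
print(totool(np.array([.4531,-.0445,.014])-arm.get_obs()['position']))
s,K,P=snap('scene');c=proj((.453,-.0445,.03),K,P).astype(int);print(c)
cv2.imwrite('pics/cC.png',np.hstack([cv2.resize(s[c[1]-50:c[1]+50,c[0]-50:c[0]+50],(390,390)),cv2.resize(i,(400,300))[:300].copy() if 0 else cv2.copyMakeBorder(cv2.resize(i,(400,300)),0,90,0,0,0)]))"
```

```text
3.85 [ 0.4552 -0.0471  0.1037] [[-0.8987  0.4385  0.0044]
 [ 0.4385  0.8987 -0.0017]
 [-0.0047  0.0004 -1.    ]] [-0.3314 -0.1669 -0.0333] 0.08487962566464238
[0.0035 0.0014 0.0897]
[244 238]
```

View pics/cC.png

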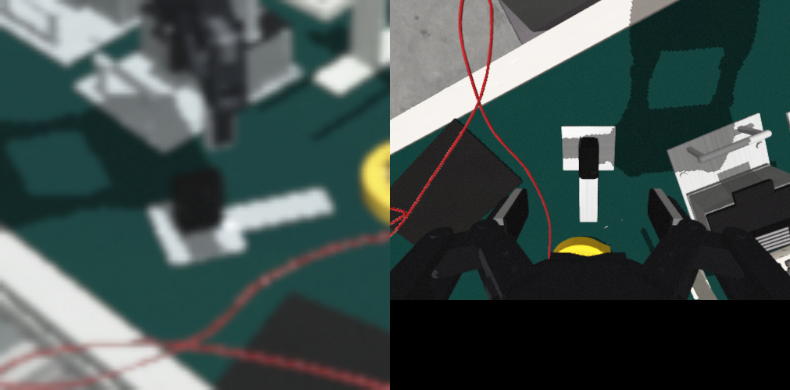

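The gripper is over the bar, with the grip and blade vertical at column about 588 of the composite. I'll go down and grip.

Request:
inch_along(rows="0.002 0 0.04 0 0.085\n0.003 0 0.075 0 0.085\n0.003 0 0.085 0 0.085\n0.003 0 0.085 0 0.085\n0.003 0 0.085 0 0.085", force=60)

```text
clock: 4.4
position: [0.4521, -0.0458, 0.018]
tcp_rot: [[-0.899, 0.439, 0.003], [0.439, 0.899, -0.001], [-0.003, 0.0, -1.0]]
force: [0.8, 0.4, 0.7]
opening: 0.0853
gripper_force: 0.0
```

```bash
python3 -c "
from h import *
print(totool(np.array([.4531,-.0445,.014])-arm.get_obs()['position']))"
```

```text
[-0.0003  0.0016  0.004 ]
```

Request:
inch_along(rows="0 0.0015 0.004 0 0.085\n0 0.0015 0.004 0 0.0\n0 0.0015 0.004 0 0.0\n0 0.0015 0.004 0 0.0\n0 0.0015 0.004 0 0.0\n0 0.0015 0.004 0 0.0\n0 0.0015 0.004 0 0.0", force=60)

```text
clock: 5.1
position: [0.4513, -0.0439, 0.0125]
tcp_rot: [[-0.899, 0.439, 0.0], [0.439, 0.899, -0.0], [-0.0, -0.0, -1.0]]
force: [-1.0, -0.6, 2.3]
opening: 0.0197
gripper_force: 59.2
```

```bash
python3 -c "
from h import *
obs()"
```

```text
5.1 [ 0.4513 -0.0439  0.0125] [[-0.8986  0.4389  0.0003]
 [ 0.4389  0.8986 -0.0002]
 [-0.0004 -0.     -1.    ]] [-1.0247 -0.6078  2.3363] 0.01968092183314825
```

Request:
inch_along(rows="0 0.0 -0.04 0 0\n0 0 -0.0875 0 0.0\n0.03 0.04 -0.0875 -8 0.0\n0.06 0.08 -0.0875 -16 0.0\n0.0825 0.121 -0.0875 -24 0.0\n0.0825 0.121 -0.0875 -24 0.0\n0.0825 0.121 -0.0875 -24 0.0\n0.0825 0.121 -0.0875 -24 0.0\n0.0825 0.121 -0.0875 -24 0.0")

```text
clock: 6.0
position: [0.4302, 0.1001, 0.0996]
tcp_rot: [[-0.999, 0.038, -0.0], [0.038, 0.999, -0.0], [0.0, -0.0, -1.0]]
force: [0.2, -0.5, -1.2]
opening: 0.0195
gripper_force: 59.8
```

Add to h.py:
```python
BOX={1:(.5763,.379,22.5),2:(.616,.2425,2.),3:(.6022,.095,-2.)}
def box(b,x,y=0):
    cx,cy,w=BOX[b];w=np.radians(w);c,s=np.cos(w),np.sin(w);return np.array([cx+c*x-s*y,cy+s*x+c*y])
def dlt(xy,z,yaw=None):
    o=arm.get_obs();R=o["tcp_rot"];v=R.T@(np.array([*xy,z])-o["position"]);w=np.degrees(np.arctan2(R[1,0],R[0,0]))
    print("tool delta",v,"turn",None if yaw is None else ((w-yaw+180)%360)-180)
```

```bash
python3 -c "
from h import *
obs();dlt(box(3,-.172),.0563,178)
i,K,P=snap('wrist','pics/wD.png')
s,K,P=snap('scene');c=proj((.5,.1,.05),K,P).astype(int)
cv2.imwrite('pics/cD.png',np.hstack([cv2.resize(s[c[1]-50:c[1]+50,c[0]-50:c[0]+50],(390,390)),cv2.copyMakeBorder(cv2.resize(i,(400,300)),0,90,0,0,0)]))"
```

```text
6.0 [0.4302 0.1001 0.0996] [[-0.9993  0.0378 -0.0004]
 [ 0.0378  0.9993 -0.0002]
 [ 0.0004 -0.0002 -1.    ]] [ 0.191  -0.4663 -1.2294] 0.01953330892546766
tool delta [-0.0001  0.0009  0.0433] turn -0.16432800871942277
```

View pics/cD.png

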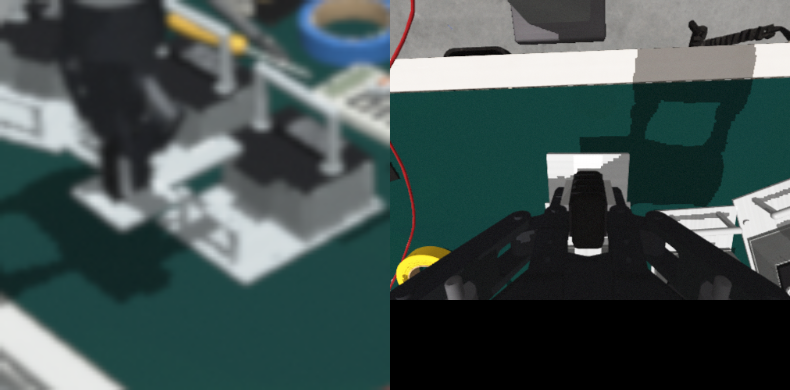

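The bar is held level, with its toe in front of box 3's lip. I'll lower to the gap height.

Request:
inch_along(rows="0 0.001 0.02 0 0\n0 0.001 0.035 0 0\n0 0.001 0.0433 0 0.0\n0 0.001 0.0433 0 0.0\n0 0.001 0.0433 0 0.0\n0 0.001 0.0433 0 0.0")

```text
clock: 6.7
position: [0.4307, 0.102, 0.0572]
tcp_rot: [[-0.999, 0.036, 0.001], [0.036, 0.999, -0.0], [-0.001, 0.0, -1.0]]
force: [0.0, -1.0, -3.0]
opening: 0.0197
gripper_force: 59.9
```

```bash
python3 -c "
from h import *
obs();dlt(box(3,-.147),.0563,178)"
```

```text
6.7 [0.4307 0.102  0.0572] [[-0.9994  0.0356  0.0011]
 [ 0.0356  0.9994 -0.    ]
 [-0.0011  0.     -1.    ]] [ 0.0281 -1.0464 -2.9761] 0.019746466039016728
tool delta [-0.0247 -0.001   0.0009] turn -0.04243403723228312
```

Request:
inch_along(rows="-0.008 -0.001 0.0005 0 0\n-0.016 -0.001 0.0005 0 0\n-0.0245 -0.001 0.0005 0 0\n-0.0245 -0.001 0.0005 0 0\n-0.0245 -0.001 0.0005 0 0")

```text
clock: 7.2
position: [0.4548, 0.1003, 0.0559]
tcp_rot: [[-0.999, 0.035, -0.0], [0.035, 0.999, 0.0], [0.0, 0.0, -1.0]]
force: [0.5, -0.1, -2.3]
opening: 0.0195
gripper_force: 59.8
```

```bash
python3 -c "
from h import *
obs()
s,K,P=snap('scene');c=proj((.55,.1,.06),K,P).astype(int)
t,K,P=snap('side');d=proj((.55,.1,.06),K,P).astype(int)
cv2.imwrite('pics/cE.png',np.hstack([cv2.resize(k[c[1]-40:c[1]+40,c[0]-40:c[0]+40],(400,400),interpolation=2) for k,c in ((s,c),(t,d))]))"
```

```text
7.2 [0.4548 0.1003 0.0559] [[-0.9994  0.0354 -0.0004]
 [ 0.0354  0.9994  0.    ]
 [ 0.0004  0.     -1.    ]] [ 0.4959 -0.0924 -2.2726] 0.019523305300203825
```

View pics/cE.png

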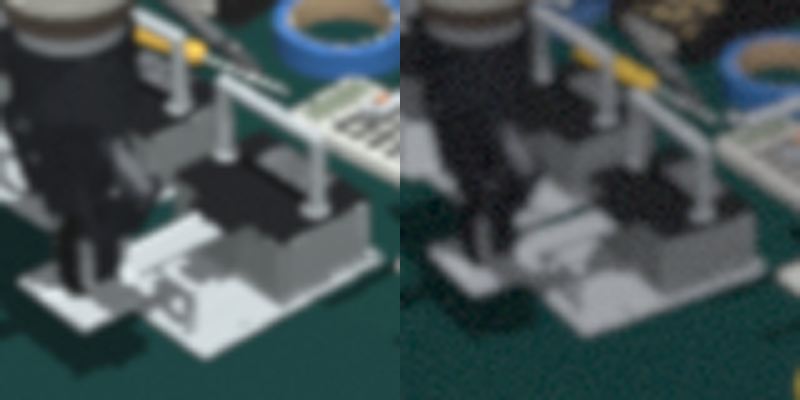

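The blade passes over the rest and under the lip in both views. Now I'll lever.

Request:
inch_along(rows="0 0 0.002 0 0\n0 0 0.004 0 0\n0 0 0.006 0 0\n0 0 0.008 0 0")

```text
clock: 7.7
position: [0.4543, 0.1005, 0.0504]
tcp_rot: [[-0.999, 0.035, -0.002], [0.035, 0.999, -0.0], [0.002, -0.0, -1.0]]
force: [-20.4, -0.3, 39.1]
opening: 0.0193
gripper_force: 65.4
```

Request:
inch_along(rows="0 0 0.002 0 0\n0 0 0.004 0 0\n0 0 0.006 0 0\n0 0 0.006 0 0")

```text
clock: 8.1
position: [0.4528, 0.1006, 0.0434]
tcp_rot: [[-0.999, 0.035, -0.005], [0.035, 0.999, -0.0], [0.005, -0.0, -1.0]]
force: [-16.3, -0.6, 22.4]
opening: 0.0195
gripper_force: 63.2
```

```bash
python3 -c "
from h import *
obs()
s,K,P=snap('scene');c=proj((.55,.1,.06),K,P).astype(int)
t,K,P=snap('side');d=proj((.55,.1,.06),K,P).astype(int)
cv2.imwrite('pics/cF.png',np.hstack([cv2.resize(k[c[1]-40:c[1]+40,c[0]-40:c[0]+40],(400,400),interpolation=2) for k,c in ((s,c),(t,d))]))"
```

```text
8.1 [0.4528 0.1006 0.0434] [[-0.9994  0.0346 -0.0048]
 [ 0.0346  0.9994 -0.0001]
 [ 0.0048 -0.0003 -1.    ]] [-16.296   -0.5739  22.3593] 0.019497434667470965
```

View pics/cF.png

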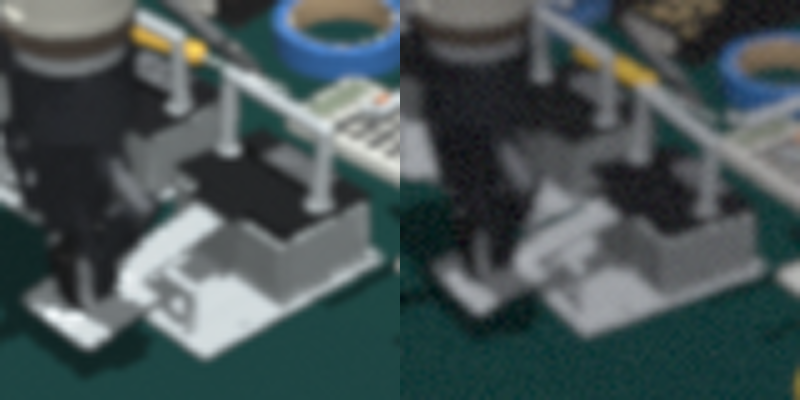

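The handle has moved back and up by about 3 px, and the force has dropped, so the cover looks sprung. I'll press slightly more, then withdraw and check.

Request:
inch_along(rows="0.002 0 0.001 0 0\n0.004 0 0.002 0 0\n0.004 0 0.002 0 0")

```text
clock: 8.5
position: [0.4526, 0.1006, 0.0428]
tcp_rot: [[-0.999, 0.035, 0.004], [0.035, 0.999, -0.0], [-0.004, 0.0, -1.0]]
force: [-7.2, 0.6, 17.4]
opening: 0.0191
gripper_force: 62.6
```

Request:
inch_along(rows="0.01 0 -0.003 0 0\n0.025 0 -0.006 0 0\n0.05 0 -0.012 0 0\n0.075 0 -0.02 0 0\n0.075 0 -0.05 0 0\n0.075 0 -0.05 0 0")

```text
clock: 9.1
position: [0.3769, 0.1032, 0.0923]
tcp_rot: [[-0.999, 0.035, 0.006], [0.035, 0.999, -0.0], [-0.006, -0.0, -1.0]]
force: [1.1, -0.2, -1.0]
opening: 0.0195
gripper_force: 60.0
```

```bash
python3 -c "
from h import *
obs()
s,K,P=snap('scene','pics/sG.png')
snap('side','pics/tG.png')
import math
for nm in ('bar shut','bar sprung'):
    p=box(3,0 if nm=='bar shut' else .012); z=.11 if nm=='bar shut' else .116
    print(nm,proj((*p,z),K,P))
c=proj((.5,.1,.06),K,P).astype(int)
cv2.imwrite('pics/cG.png',cv2.resize(s[c[1]-50:c[1]+50,c[0]-60:c[0]+60],(720,600),interpolation=2));print(c)"
```

```text
9.1 [0.3769 0.1032 0.0923] [[-0.9994  0.035   0.0057]
 [ 0.035   0.9994 -0.0003]
 [-0.0057 -0.     -1.    ]] [ 1.1435 -0.2108 -1.0277] 0.01949481170256359
bar shut [249.0426 176.6283]
bar sprung [251.9112 173.617 ]
[223 202]
```

View pics/cG.png

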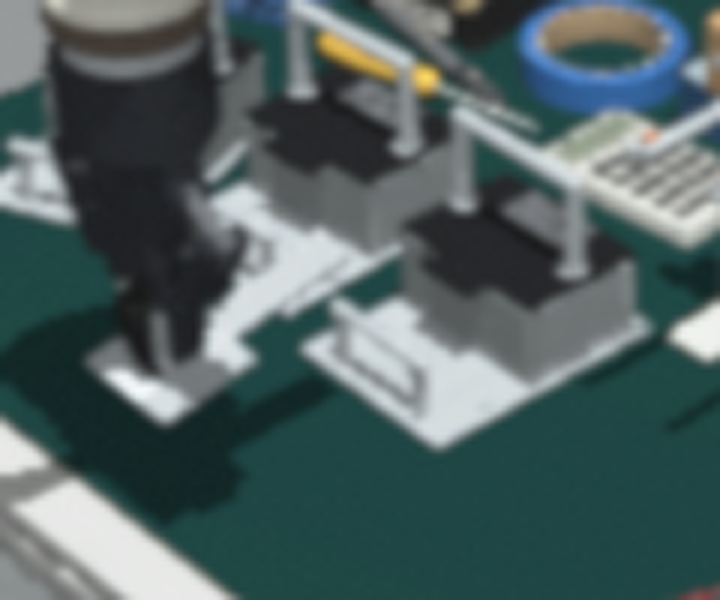

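I'll compare the handle's place numerically with the first picture, to tell sprung from shut.

Run:
```python
from h import *
for a,b in (("scene0","sG"),("side0","tG")):
    A=cv2.cvtColor(cv2.imread(f"pics/{a}.png"),6);B=cv2.cvtColor(cv2.imread(f"pics/{b}.png"),6)
    P=arm.read_camera("scene" if a[1]=="c" else "side");c=proj((*box(3,0),.09),P["camera_matrix"],P["pose"]).astype(int);d=proj((*box(3,.012),.096),P["camera_matrix"],P["pose"]);
    x,y=c;T=A[y-13:y+14,x-13:x+14]
    r=cv2.matchTemplate(B[y-23:y+24,x-23:x+24],T,cv2.TM_CCOEFF_NORMED);_,v,_,m=cv2.minMaxLoc(r);print(a,v,np.array(m)-10,"self",d-c)
```

```text
scene0 0.9934901595115662 [0 0] self [ 2.942  -2.0371]
side0 0.9893854260444641 [0 0] self [ 3.2367 -1.4396]
```

The cover isn't sprung: it fell back to shut. I held x fixed while levering, so the toe jammed against the wall (-16 N). I need to back off as the bar tilts and press deeper. First I'll level the bar in the grip by pressing it on the open bench.

```bash
python3 -c "
from h import *
dlt((.42,-.005),.0125,180)"
```

```text
tool delta [-0.0491 -0.1064  0.0763] turn -2.0322700425576556
```

Request:
inch_along(rows="-0.02 -0.05 0.01 0 0\n-0.04 -0.11 0.03 0 0\n-0.04 -0.11 0.05 0 0\n-0.04 -0.11 0.07 0 0\n-0.04 -0.11 0.08 0 0\n-0.04 -0.11 0.082 0 0\n-0.04 -0.11 0.083 0 0\n-0.04 -0.11 0.083 0 0")

```text
clock: 10.1
position: [0.416, -0.0102, 0.0098]
tcp_rot: [[-0.999, 0.035, 0.007], [0.035, 0.999, -0.003], [-0.007, -0.003, -1.0]]
force: [0.5, -3.1, 19.3]
opening: 0.019
gripper_force: 63.4
```

```bash
python3 -c "
from h import *
obs()"
```

```text
10.1 [ 0.416  -0.0102  0.0098] [[-0.9994  0.0349  0.0066]
 [ 0.0349  0.9994 -0.0034]
 [-0.0067 -0.0032 -1.    ]] [ 0.4654 -3.0882 19.3376] 0.019025164868899175
```

Request:
inch_along(rows="0 0 -0.002 0 0.085\n0 0 -0.002 0 0.085\n0 0 -0.002 0 0.085\n0 0 -0.05 0 0.085\n0 0 -0.1 0 0.085\n0 0 -0.12 0 0.085\n0 0 -0.12 0 0.085\n0 0 -0.12 0 0.085")

```text
clock: 10.9
position: [0.4111, -0.008, 0.1261]
tcp_rot: [[-0.999, 0.035, -0.001], [0.035, 0.999, 0.0], [0.001, 0.0, -1.0]]
force: [0.2, -0.0, -0.2]
opening: 0.0849
gripper_force: 0.0
```

Add to h.py:
```python
def findbar(z=.005,thr=120,rows=(60,330),cols=(150,370)):
    i,K,P=snap("wrist","pics/fb.png");hsv=cv2.cvtColor(i,40)
    m=((hsv[...,2]>thr)&(hsv[...,1]<70)).astype(np.uint8);q=np.zeros_like(m);q[rows[0]:rows[1],cols[0]:cols[1]]=1;m&=q
    cs,_=cv2.findContours(m,0,2)
    for c in sorted(cs,key=cv2.contourArea)[::-1][:3]:
        a=cv2.approxPolyDP(c,3,True)[:,0];print(cv2.contourArea(c),a.tolist(),[plane(p,K,P,z)[:2].round(4).tolist() for p in a])
```

```bash
python3 -c "
from h import *
obs();findbar()"
```

```text
10.9 [ 0.4111 -0.008   0.1261] [[-0.9994  0.0353 -0.001 ]
 [ 0.0353  0.9994  0.0004]
 [ 0.001   0.0003 -1.    ]] [ 0.2449 -0.0105 -0.239 ] 0.08489243095034138
12687.5 [[150, 105], [150, 132], [369, 124], [369, 60], [235, 64], [178, 60], [171, 72], [211, 71], [221, 78], [227, 92], [158, 95]] [[0.3251, -0.1021], [0.3499, -0.1058], [0.3499, 0.1071], [0.2936, 0.1019], [0.2926, -0.0196], [0.2875, -0.071], [0.2972, -0.0786], [0.2977, -0.0419], [0.3039, -0.0331], [0.3161, -0.0284], [0.3165, -0.0933]]
2092.5 [[220, 168], [222, 218], [239, 218], [238, 191], [244, 180], [263, 181], [264, 217], [280, 217], [281, 167]] [[0.3879, -0.0401], [0.4424, -0.0419], [0.4431, -0.0236], [0.4128, -0.0231], [0.4013, -0.0163], [0.403, 0.0032], [0.4429, 0.0033], [0.4435, 0.0205], [0.389, 0.0218]]
1702.5 [[299, 259], [296, 322], [300, 321], [301, 308], [343, 306], [333, 283], [323, 281], [318, 267], [322, 264], [331, 280], [329, 259]] [[0.4953, 0.0417], [0.5827, 0.0393], [0.5813, 0.0442], [0.5621, 0.0451], [0.561, 0.0955], [0.5283, 0.0818], [0.5252, 0.07], [0.5064, 0.0635], [0.5026, 0.0679], [0.5242, 0.0793], [0.4965, 0.0756]]
```

Request:
inch_along(rows="-0.006 -0.002 0.04 0 0.085\n-0.006 -0.002 0.08 0 0.085\n-0.006 -0.002 0.107 0 0.085\n-0.006 -0.002 0.11 0 0.085\n-0.006 -0.002 0.11 0 0.085", force=80)

```text
clock: 11.45
position: [0.416, -0.0099, 0.0157]
tcp_rot: [[-0.999, 0.035, -0.004], [0.035, 0.999, 0.001], [0.004, 0.001, -1.0]]
force: [1.1, 0.1, -0.5]
opening: 0.0854
gripper_force: 0.0
```

```bash
python3 -c "
from h import *
obs();dlt((.4177,-.010),.009)"
```

```text
11.45 [ 0.416  -0.0099  0.0157] [[-0.9994  0.0354 -0.0041]
 [ 0.0354  0.9994  0.0013]
 [ 0.0042  0.0012 -1.    ]] [ 1.1397  0.0926 -0.4896] 0.08539257300365137
tool delta [-0.0018 -0.      0.0067] turn None
```

Request:
inch_along(rows="-0.0015 0 0.006 0 0.085\n-0.0015 0 0.006 0 0.085\n-0.0015 0 0.006 0 0\n-0.0015 0 0.006 0 0\n-0.0015 0 0.006 0 0\n-0.0015 0 0.006 0 0\n-0.0015 0 0.006 0 0\n-0.0015 0 0.006 0 0", force=80)

```text
clock: 12.25
position: [0.4194, -0.0106, 0.0113]
tcp_rot: [[-0.999, 0.035, 0.001], [0.035, 0.999, -0.0], [-0.001, -0.0, -1.0]]
force: [-0.7, 1.4, 4.1]
opening: 0.019
gripper_force: 78.6
```

```bash
python3 -c "
from h import *
obs()
for b in (3,2,1): dlt(box(b,-.172),.10,178)"
```

```text
12.25 [ 0.4194 -0.0106  0.0113] [[-0.9994  0.0354  0.0006]
 [ 0.0354  0.9994 -0.0002]
 [-0.0006 -0.0002 -1.    ]] [-0.6739  1.4474  4.133 ] 0.018953343286505997
tool delta [-0.007   0.1119 -0.0887] turn -0.026613980204530208
tool delta [-0.016   0.2478 -0.0887] turn -0.026613980204530208
tool delta [ 0.0134  0.3235 -0.0887] turn -0.026613980204530208
```

Request:
inch_along(rows="0 0 -0.04 0 0\n0 0 -0.085 0 0\n0 0.05 -0.0887 0 0\n-0.007 0.112 -0.0887 0 0\n-0.007 0.112 -0.0887 0 0\n-0.007 0.112 -0.07 0 0\n-0.007 0.112 -0.055 0 0\n-0.007 0.112 -0.044 0 0\n-0.007 0.112 -0.044 0 0\n-0.007 0.112 -0.044 0 0")

```text
clock: 13.25
position: [0.43, 0.1009, 0.055]
tcp_rot: [[-0.999, 0.036, -0.001], [0.036, 0.999, -0.0], [0.001, -0.0, -1.0]]
force: [0.2, 0.3, -3.0]
opening: 0.0192
gripper_force: 79.5
```

```bash
python3 -c "
from h import *
obs()
dlt(box(3,-.145),.0551,178)"
```

```text
13.25 [0.43   0.1009 0.055 ] [[-0.9994  0.0358 -0.0006]
 [ 0.0358  0.9994 -0.    ]
 [ 0.0006 -0.0001 -1.    ]] [ 0.1632  0.3051 -3.0044] 0.019206637562516175
tool delta [-0.0273  0.0001 -0.0002] turn -0.05416790925343662
```

Request:
inch_along(rows="-0.01 0 0 0 0\n-0.02 0 0 0 0\n-0.027 0 0 0 0\n-0.027 0 0 0 0\n-0.027 0 0 0 0")

```text
clock: 13.75
position: [0.458, 0.1001, 0.0554]
tcp_rot: [[-0.999, 0.036, 0.001], [0.036, 0.999, -0.0], [-0.001, -0.0, -1.0]]
force: [0.9, -0.1, -2.7]
opening: 0.019
gripper_force: 79.1
```

Request:
inch_along(rows="0.001 0 0.002 0 0\n0.002 0 0.004 0 0\n0.003 0 0.006 0 0\n0.004 0 0.008 0 0\n0.005 0 0.01 0 0\n0.006 0 0.012 0 0")

```text
clock: 14.35
position: [0.4543, 0.1004, 0.0469]
tcp_rot: [[-0.999, 0.035, 0.007], [0.035, 0.999, -0.0], [-0.007, -0.0, -1.0]]
force: [-9.0, -0.5, 27.0]
opening: 0.0189
gripper_force: 83.3
```

Request:
inch_along(rows="0.001 0 0.002 0 0\n0.002 0 0.004 0 0\n0.003 0 0.006 0 0\n0.003 0 0.006 0 0")

```text
clock: 14.75
position: [0.4521, 0.1004, 0.0404]
tcp_rot: [[-0.999, 0.035, 0.009], [0.035, 0.999, -0.0], [-0.009, -0.0, -1.0]]
force: [-1.9, -0.1, 15.2]
opening: 0.0192
gripper_force: 81.6
```

```bash
cat >> h.py <<'E'
def sprung(b):
    for n in ("scene","side"):
        A=cv2.cvtColor(cv2.imread(f"pics/{n}0.png"),6);r=arm.read_camera(n);B=cv2.cvtColor(r["pixels"],6);K,P=r["camera_matrix"],r["pose"]
        c=proj((*box(b,0),.09),K,P).astype(int);d=proj((*box(b,.012),.096),K,P);x,y=c;T=A[y-13:y+14,x-13:x+14]
        R=cv2.matchTemplate(B[y-23:y+24,x-23:x+24],T,5);_,v,_,m=cv2.minMaxLoc(R);print(n,"match",round(v,3),np.array(m)-10,"if sprung",d-c)
E
python3 -c "
from h import *
obs();sprung(3)"
```

```text
14.75 [0.4521 0.1004 0.0404] [[-0.9993  0.0353  0.0089]
 [ 0.0353  0.9994 -0.0004]
 [-0.0089 -0.0001 -1.    ]] [-1.8543 -0.0925 15.1764] 0.01920082394502757
scene match 0.886 [ 1 -1] if sprung [ 2.942  -2.0371]
side match 0.868 [ 1 -1] if sprung [ 3.2367 -1.4396]
```

Request:
inch_along(rows="0.001 0 0.002 0 0\n0.002 0 0.004 0 0\n0.003 0 0.006 0 0\n0.003 0 0.006 0 0")

```text
clock: 15.25
position: [0.4494, 0.1005, 0.034]
tcp_rot: [[-0.999, 0.035, 0.01], [0.035, 0.999, -0.0], [-0.01, 0.0, -1.0]]
force: [1.1, 0.4, 9.7]
opening: 0.0192
gripper_force: 81.0
```

```bash
python3 -c "
from h import *
sprung(3)"
```

```text
scene match 0.824 [ 2 -2] if sprung [ 2.942  -2.0371]
side match 0.768 [ 2 -2] if sprung [ 3.2367 -1.4396]
```

Request:
inch_along(rows="0.02 0 0.0 0 0\n0.04 0 -0.003 0 0\n0.06 0 -0.006 0 0\n0.08 0 -0.02 0 0\n0.08 0 -0.05 0 0")

```text
clock: 15.85
position: [0.3595, 0.1039, 0.0783]
tcp_rot: [[-0.999, 0.035, -0.009], [0.035, 0.999, 0.0], [0.009, 0.0, -1.0]]
force: [0.5, 0.2, -2.4]
opening: 0.0189
gripper_force: 79.3
```

```bash
python3 -c "
from h import *
sprung(3)"
```

```text
scene match 0.824 [ 2 -2] if sprung [ 2.942  -2.0371]
side match 0.768 [ 2 -2] if sprung [ 3.2367 -1.4396]
```

Cover 3 is sprung and stays up after I withdrew. I'll level the bar again and re-grip it.

Request:
inch_along(rows="0 -0.04 0 0 0\n-0.03 -0.08 0 0 0\n-0.064 -0.112 0.01 0 0\n-0.064 -0.112 0.03 0 0\n-0.064 -0.112 0.05 0 0\n-0.064 -0.112 0.06 0 0\n-0.064 -0.112 0.066 0 0\n-0.064 -0.112 0.069 0 0\n-0.064 -0.112 0.069 0 0")

```text
clock: 16.85
position: [0.4277, -0.0107, 0.0144]
tcp_rot: [[-0.999, 0.035, 0.004], [0.035, 0.999, -0.0], [-0.004, 0.0, -1.0]]
force: [-1.4, 3.5, 15.5]
opening: 0.019
gripper_force: 82.4
```

Request:
inch_along(rows="0 0 -0.001 0 0.085\n0 0 -0.002 0 0.085\n0 0 -0.002 0 0.085\n0 0 -0.05 0 0.085\n0 0 -0.1 0 0.085\n0 0 -0.115 0 0.085\n0 0 -0.115 0 0.085\n0 0 -0.115 0 0.085")

```text
clock: 17.65
position: [0.4246, -0.0106, 0.1262]
tcp_rot: [[-0.999, 0.035, -0.001], [0.035, 0.999, 0.0], [0.001, 0.0, -1.0]]
force: [-0.6, 0.9, -1.1]
opening: 0.0849
gripper_force: 0.0
```

```bash
python3 -c "
from h import *
obs();findbar(rows=(145,250),cols=(190,320))"
```

```text
17.65 [ 0.4246 -0.0106  0.1262] [[-0.9994  0.0354 -0.0009]
 [ 0.0354  0.9994  0.0003]
 [ 0.0009  0.0002 -1.    ]] [-0.5748  0.8617 -1.0803] 0.08494533335024441
2040.0 [[222, 169], [224, 219], [241, 219], [240, 191], [247, 180], [265, 183], [265, 219], [282, 217], [284, 169]] [[0.4024, -0.0407], [0.4571, -0.0424], [0.4578, -0.0241], [0.4263, -0.0236], [0.4148, -0.0158], [0.4187, 0.0026], [0.4587, 0.0017], [0.457, 0.0201], [0.4047, 0.0223]]
417.5 [[242, 229], [242, 249], [263, 249], [264, 229]] [[0.4695, -0.0236], [0.4938, -0.0247], [0.4947, -0.0013], [0.4704, 0.0004]]
17.5 [[301, 249], [319, 248]] [[0.4962, 0.0412], [0.4956, 0.0612]]
```

Request:
inch_along(rows="-0.006 0 0.04 0 0.085\n-0.0075 0 0.08 0 0.085\n-0.0075 0 0.107 0 0.085\n-0.0075 0 0.113 0 0.085\n-0.0075 0 0.1155 0 0.085\n-0.0075 0 0.1155 0 0.085\n-0.0075 0 0.1155 0 0\n-0.0075 0 0.1155 0 0\n-0.0075 0 0.1155 0 0\n-0.0075 0 0.1155 0 0\n-0.0075 0 0.1155 0 0\n-0.0075 0 0.1155 0 0", force=80)

```text
clock: 18.9
position: [0.4331, -0.0111, 0.012]
tcp_rot: [[-0.999, 0.035, 0.001], [0.035, 0.999, -0.0], [-0.001, -0.0, -1.0]]
force: [-0.7, 0.3, 5.8]
opening: 0.0193
gripper_force: 78.8
```

```bash
python3 -c "
from h import *
obs();dlt(box(2,-.172),.10,182)"
```

```text
18.9 [ 0.4331 -0.0111  0.012 ] [[-0.9994  0.0353  0.0009]
 [ 0.0353  0.9994 -0.0002]
 [-0.0009 -0.0002 -1.    ]] [-0.735   0.3396  5.827 ] 0.01928431084074152
tool delta [-0.0023  0.2478 -0.0881] turn -4.0249017333827055
```

Request:
inch_along(rows="0 0 -0.04 0 0\n0 0 -0.085 0 0\n0 0.05 -0.088 0 0\n0 0.1 -0.088 0 0\n0 0.15 -0.088 0 0\n0 0.2 -0.088 -4 0\n-0.0023 0.2478 -0.088 -4 0\n-0.0023 0.2478 -0.088 -4 0\n-0.0023 0.2478 -0.07 -4 0\n-0.0023 0.2478 -0.055 -4 0\n-0.0023 0.2478 -0.0445 -4 0\n-0.0023 0.2478 -0.0445 -4 0")

```text
clock: 20.1
position: [0.4428, 0.236, 0.0548]
tcp_rot: [[-0.999, -0.034, -0.002], [-0.034, 0.999, -0.001], [0.002, -0.001, -1.0]]
force: [-0.5, 0.1, -2.3]
opening: 0.0189
gripper_force: 79.7
```

Request:
inch_along(rows="0 0 0 0 0\n0 0 0 0 0")

```text
clock: 20.3
position: [0.4441, 0.2364, 0.0565]
tcp_rot: [[-0.999, -0.034, 0.001], [-0.034, 0.999, 0.0], [-0.001, 0.0, -1.0]]
force: [-0.6, 0.1, -2.1]
opening: 0.0189
gripper_force: 79.7
```

```bash
python3 -c "
from h import *
obs()
dlt(box(2,-.1465),.0555,182)"
```

```text
20.3 [0.4441 0.2364 0.0565] [[-0.9994 -0.034   0.0007]
 [-0.034   0.9994  0.0001]
 [-0.0007  0.0001 -1.    ]] [-0.6037  0.0862 -2.1075] 0.018891527201331137
tool delta [-0.0255  0.0001  0.001 ] turn -0.0525746629390369
```

Request:
inch_along(rows="-0.008 0 0.001 0 0\n-0.016 0 0.001 0 0\n-0.0255 0 0.001 0 0\n-0.0255 0 0.001 0 0\n-0.0255 0 0.001 0 0")

```text
clock: 20.8
position: [0.4695, 0.2374, 0.055]
tcp_rot: [[-0.999, -0.034, -0.0], [-0.034, 0.999, 0.0], [0.0, 0.0, -1.0]]
force: [-0.5, 0.2, -2.3]
opening: 0.019
gripper_force: 79.6
```

Request:
inch_along(rows="0.001 0 0.002 0 0\n0.002 0 0.004 0 0\n0.003 0 0.006 0 0\n0.004 0 0.008 0 0\n0.005 0 0.01 0 0\n0.006 0 0.012 0 0\n0.007 0 0.014 0 0\n0.008 0 0.016 0 0\n0.009 0 0.018 0 0\n0.01 0 0.021 0 0\n0.011 0 0.024 0 0\n0.011 0 0.024 0 0")

```text
clock: 22.0
position: [0.4616, 0.2379, 0.0339]
tcp_rot: [[-0.999, -0.035, 0.008], [-0.035, 0.999, 0.002], [-0.008, 0.001, -1.0]]
force: [0.8, 0.8, 9.1]
opening: 0.0195
gripper_force: 81.1
```

```bash
python3 -c "
from h import *
sprung(2)"
```

```text
scene match 0.629 [ 1 -2] if sprung [ 3.349  -2.1666]
side match 0.794 [ 1 -2] if sprung [ 2.7247 -2.0398]
```

Request:
inch_along(rows="0.02 0 0.0 0 0\n0.04 0 -0.003 0 0\n0.06 0 -0.006 0 0\n0.08 0 -0.02 0 0\n0.08 0 -0.05 0 0")

```text
clock: 22.6
position: [0.3723, 0.2333, 0.0781]
tcp_rot: [[-0.999, -0.035, -0.01], [-0.035, 0.999, -0.003], [0.01, -0.002, -1.0]]
force: [-0.0, 0.1, -2.4]
opening: 0.0192
gripper_force: 79.5
```

```bash
python3 -c "
from h import *
obs();sprung(2);sprung(3);dlt((.41,.235),.012,182)"
```

```text
22.6 [0.3723 0.2333 0.0781] [[-0.9993 -0.0355 -0.0097]
 [-0.0355  0.9994 -0.0026]
 [ 0.0098 -0.0022 -0.9999]] [-0.038   0.0956 -2.4028] 0.01920128094959648
scene match 0.634 [1 0] if sprung [ 3.349  -2.1666]
side match 0.818 [ 1 -2] if sprung [ 2.7247 -2.0398]
scene match 0.825 [ 2 -2] if sprung [ 2.942  -2.0371]
side match 0.784 [ 2 -2] if sprung [ 3.2367 -1.4396]
tool delta [-0.0314 -0.0006  0.0692] turn -0.01882636054079967
```

```bash
python3 -c "
from h import *
dlt((.425,-.010),.012,178)"
```

```text
tool delta [-0.0379 -0.2459  0.0692] turn 3.9811736394592003
```

Request:
inch_along(rows="0 -0.05 0 0 0\n0 -0.1 0 0 0\n0 -0.15 0 0 0\n0 -0.2 0 0 0\n-0.03 -0.241 0 0 0\n-0.044 -0.241 0.02 0 0\n-0.044 -0.241 0.04 0 0\n-0.044 -0.241 0.055 0 0\n-0.044 -0.241 0.065 0 0\n-0.044 -0.241 0.069 0 0\n-0.044 -0.241 0.069 0 0")

```text
clock: 23.9
position: [0.4335, -0.0052, 0.0137]
tcp_rot: [[-0.999, -0.034, 0.005], [-0.034, 0.999, 0.0], [-0.005, 0.0, -1.0]]
force: [0.2, 4.3, 14.5]
opening: 0.019
gripper_force: 82.4
```

Request:
inch_along(rows="0 0 -0.001 0 0.085\n0 0 -0.002 0 0.085\n0 0 -0.002 0 0.085\n0 0 -0.05 0 0.085\n0 0 -0.1 0 0.085\n0 0 -0.115 0 0.085\n0 0 -0.115 0 0.085\n0 0 -0.115 0 0.085")

```text
clock: 24.7
position: [0.4298, -0.0049, 0.126]
tcp_rot: [[-0.999, -0.034, -0.001], [-0.034, 0.999, 0.0], [0.001, 0.0, -1.0]]
force: [-1.0, 1.4, 0.5]
opening: 0.0849
gripper_force: 0.0
```

```bash
python3 -c "
from h import *
obs();findbar(rows=(145,250),cols=(190,320))"
```

```text
24.7 [ 0.4298 -0.0049  0.126 ] [[-0.9994 -0.0343 -0.0013]
 [-0.0343  0.9994  0.0004]
 [ 0.0013  0.0004 -1.    ]] [-0.9884  1.3817  0.5024] 0.0849214836784727
2074.0 [[221, 171], [224, 221], [241, 220], [239, 193], [244, 183], [252, 181], [264, 184], [265, 220], [281, 219], [284, 170]] [[0.4119, -0.0375], [0.4668, -0.0343], [0.465, -0.016], [0.4347, -0.0187], [0.4237, -0.0138], [0.4213, -0.0056], [0.4241, 0.0069], [0.4641, 0.0098], [0.4623, 0.027], [0.4087, 0.0266]]
373.0 [[242, 230], [242, 249], [263, 249], [263, 230]] [[0.4767, -0.0147], [0.4998, -0.0142], [0.499, 0.0093], [0.4759, 0.0082]]
26.0 [[292, 247], [319, 249]] [[0.4954, 0.0414], [0.4969, 0.0718]]
```

Request:
inch_along(rows="-0.006 0 0.04 0 0.085\n-0.009 0 0.08 0 0.085\n-0.009 0 0.107 0 0.085\n-0.009 0 0.113 0 0.085\n-0.009 0 0.1155 0 0.085\n-0.009 0 0.1155 0 0.085\n-0.009 0 0.1155 0 0\n-0.009 0 0.1155 0 0\n-0.009 0 0.1155 0 0\n-0.009 0 0.1155 0 0\n-0.009 0 0.1155 0 0\n-0.009 0 0.1155 0 0", force=80)

```text
clock: 25.95
position: [0.44, -0.0049, 0.012]
tcp_rot: [[-0.999, -0.034, 0.001], [-0.034, 0.999, -0.0], [-0.001, -0.0, -1.0]]
force: [-1.7, -1.0, 4.7]
opening: 0.0191
gripper_force: 78.9
```

```bash
python3 -c "
from h import *
obs();dlt(box(1,-.19),.10,202.5)"
```

```text
25.95 [ 0.44   -0.0049  0.012 ] [[-0.9994 -0.0344  0.0008]
 [-0.0344  0.9994 -0.0003]
 [-0.0008 -0.0004 -1.    ]] [-1.7287 -0.9885  4.6987] 0.019098395765764564
tool delta [ 0.0284  0.3124 -0.0881] turn -20.529600402560504
```

Request:
inch_along(rows="0.01 0 -0.045 0 0\n0.028 0 -0.088 0 0\n0.028 0.05 -0.088 0 0\n0.028 0.1 -0.088 0 0\n0.028 0.15 -0.088 0 0\n0.028 0.2 -0.088 -4 0\n0.028 0.25 -0.088 -10 0\n0.0284 0.3 -0.088 -16 0\n0.0284 0.3124 -0.088 -20.5 0\n0.0284 0.3124 -0.088 -20.5 0\n0.0284 0.3124 -0.07 -20.5 0\n0.0284 0.3124 -0.05 -20.5 0")

```text
clock: 27.15
position: [0.4008, 0.3057, 0.0612]
tcp_rot: [[-0.925, -0.38, 0.001], [-0.38, 0.925, -0.0], [-0.001, -0.0, -1.0]]
force: [-0.3, 0.3, -2.6]
opening: 0.0193
gripper_force: 79.4
```

Request:
inch_along(rows="0 0 0.006 0 0\n0 0 0.006 0 0\n0 0 0.006 0 0")

```text
clock: 27.45
position: [0.4009, 0.3061, 0.056]
tcp_rot: [[-0.925, -0.381, 0.001], [-0.381, 0.925, 0.0], [-0.001, -0.0, -1.0]]
force: [0.3, 0.0, -2.5]
opening: 0.0191
gripper_force: 79.5
```

```bash
python3 -c "
from h import *
obs()
dlt(box(1,-.1475),.0552,202.5)"
```

```text
27.45 [0.4009 0.3061 0.056 ] [[-0.9246 -0.3809  0.0008]
 [-0.3809  0.9246  0.0002]
 [-0.0008 -0.0001 -1.    ]] [ 0.2614  0.0145 -2.5055] 0.019063723705261864
tool delta [-0.0424  0.0003  0.0009] turn -0.11011397941933865
```

Request:
inch_along(rows="-0.012 0 0.0007 0 0\n-0.024 0 0.0007 0 0\n-0.034 0 0.0007 0 0\n-0.0424 0 0.0007 0 0\n-0.0424 0 0.0007 0 0\n-0.0424 0 0.0007 0 0")

```text
clock: 28.05
position: [0.4394, 0.3226, 0.0547]
tcp_rot: [[-0.924, -0.382, -0.001], [-0.382, 0.924, -0.0], [0.001, -0.0, -1.0]]
force: [-0.4, -0.8, -2.0]
opening: 0.0194
gripper_force: 79.4
```

Request:
inch_along(rows="0.001 0 0.002 0 0\n0.002 0 0.004 0 0\n0.003 0 0.006 0 0\n0.004 0 0.008 0 0\n0.005 0 0.01 0 0\n0.006 0 0.012 0 0\n0.007 0 0.014 0 0\n0.008 0 0.016 0 0\n0.009 0 0.018 0 0\n0.01 0 0.021 0 0\n0.011 0 0.024 0 0\n0.011 0 0.024 0 0")

```text
clock: 29.25
position: [0.4321, 0.3199, 0.0338]
tcp_rot: [[-0.924, -0.382, 0.007], [-0.382, 0.924, 0.003], [-0.008, 0.0, -1.0]]
force: [-0.4, 0.2, 10.5]
opening: 0.0193
gripper_force: 81.2
```

Request:
inch_along(rows="0.02 0 0.0 0 0\n0.04 0 -0.003 0 0\n0.06 0 -0.006 0 0\n0.08 0 -0.02 0 0\n0.08 0 -0.05 0 0\n0.08 0 -0.12 0 0\n0.08 0 -0.18 0 0\n0.08 0 -0.18 0 0")

```text
clock: 30.05
position: [0.3562, 0.2884, 0.2148]
tcp_rot: [[-0.924, -0.382, 0.005], [-0.382, 0.924, 0.002], [-0.005, 0.0, -1.0]]
force: [0.1, 1.0, -1.4]
opening: 0.0191
gripper_force: 79.3
```

```bash
python3 -c "
from h import *
obs();sprung(1);sprung(2);sprung(3)"
```

```text
30.05 [0.3562 0.2884 0.2148] [[-0.924  -0.3825  0.0049]
 [-0.3824  0.924   0.0022]
 [-0.0053  0.0001 -1.    ]] [ 0.0764  1.0332 -1.4323] 0.01907020247263274
scene match 0.942 [ 1 -2] if sprung [ 1.8591 -3.0796]
side match 0.963 [ 1 -1] if sprung [ 2.4558 -2.4256]
scene match 0.635 [1 0] if sprung [ 3.349  -2.1666]
side match 0.822 [ 1 -2] if sprung [ 2.7247 -2.0398]
scene match 0.825 [ 2 -2] if sprung [ 2.942  -2.0371]
side match 0.787 [ 2 -2] if sprung [ 3.2367 -1.4396]
```

Boxes 1, 2 and 3 all show the sprung shift. Now I'll take the bar to the mat, with its length along the mat's long side.

Request:
inch_along(rows="0.0133 -0.048 0 8 0\n0.0266 -0.096 0 16 0\n0.04 -0.144 0 24 0\n0.0535 -0.192 0 32 0\n0.067 -0.24 0 40 0\n0.08 -0.288 0 48 0\n0.0936 -0.336 0 56 0\n0.107 -0.384 0 64 0\n0.12 -0.432 0 72 0\n0.1337 -0.48 0 80 0\n0.1337 -0.4826 0 88 0\n0.1337 -0.4826 0 97.5 0")

```text
clock: 31.55
position: [0.4151, -0.2099, 0.2081]
tcp_rot: [[-0.265, 0.964, -0.004], [0.964, 0.265, 0.004], [0.005, -0.003, -1.0]]
force: [0.0, 0.8, -2.0]
opening: 0.0194
gripper_force: 79.6
```

Request:
inch_along(rows="0 0 0.05 0 0\n0 0 0.1 0 0\n0 0 0.14 0 0\n0 0 0.14 0 0")

```text
clock: 31.95
position: [0.4105, -0.2041, 0.0632]
tcp_rot: [[-0.273, 0.962, -0.013], [0.962, 0.273, 0.012], [0.015, -0.01, -1.0]]
force: [0.1, 1.3, -3.0]
opening: 0.0194
gripper_force: 79.3
```

```bash
python3 -c "
from h import *
obs();dlt((.4175,-.2084),.016,105)"
```

```text
31.95 [ 0.4105 -0.2041  0.0632] [[-0.2733  0.9618 -0.0132]
 [ 0.9618  0.2734  0.0117]
 [ 0.0149 -0.0095 -0.9998]] [ 0.101   1.2688 -2.9977] 0.01936305101587881
tool delta [-0.0068  0.006   0.047 ] turn 0.8621466466442484
```

Request:
inch_along(rows="-0.003 0.003 0.015 0 0\n-0.003 0.003 0.03 0 0\n-0.003 0.003 0.042 0 0\n-0.003 0.003 0.05 0 0\n-0.003 0.003 0.052 0 0\n-0.003 0.003 0.052 0 0")

```text
clock: 32.55
position: [0.4204, -0.2117, 0.0205]
tcp_rot: [[-0.274, 0.962, -0.001], [0.962, 0.274, -0.0], [0.0, -0.001, -1.0]]
force: [-3.7, 2.6, 9.1]
opening: 0.019
gripper_force: 81.6
```

Request:
inch_along(rows="0 0 -0.001 0 0.085\n0 0 -0.002 0 0.085\n0 0 -0.002 0 0.085\n0 0 -0.05 0 0.085\n0 0 -0.1 0 0.085\n0 0 -0.15 0 0.085\n0 0 -0.2 0 0.085\n0 0 -0.2 0 0.085\n0 0 -0.2 0 0.085")

```text
clock: 33.45
position: [0.4208, -0.2118, 0.2202]
tcp_rot: [[-0.274, 0.962, 0.003], [0.962, 0.274, -0.002], [-0.003, 0.002, -1.0]]
force: [0.0, 1.1, -1.1]
opening: 0.0849
gripper_force: 0.0
```

```bash
python3 -c "
from h import *
obs();findbar(.008,rows=(40,300),cols=(150,350))"
```

```text
33.45 [ 0.4208 -0.2118  0.2202] [[-0.2736  0.9618  0.0026]
 [ 0.9618  0.2736 -0.0023]
 [-0.003   0.0019 -1.    ]] [ 0.0083  1.1187 -1.1388] 0.08486882085738225
7483.5 [[192, 81], [187, 106], [150, 95], [150, 249], [160, 240], [173, 241], [178, 267], [216, 101], [215, 95]] [[0.3174, -0.1232], [0.3174, -0.1538], [0.2699, -0.1537], [0.3051, -0.3692], [0.317, -0.3503], [0.3359, -0.3466], [0.3516, -0.3882], [0.3515, -0.1379], [0.3486, -0.1313]]
1271.5 [[231, 156], [231, 195], [237, 191], [244, 195], [244, 167], [249, 163], [262, 166], [261, 194], [275, 194], [276, 156]] [[0.3873, -0.2003], [0.401, -0.2536], [0.4076, -0.2456], [0.4186, -0.2486], [0.408, -0.21], [0.4131, -0.2028], [0.4313, -0.202], [0.4412, -0.2406], [0.4602, -0.2352], [0.4455, -0.1837]]
939.5 [[201, 40], [198, 56], [217, 93], [230, 40]] [[0.3183, -0.0761], [0.3186, -0.0938], [0.3505, -0.1283], [0.3515, -0.0666]]
```

The bar lies fully on the mat, with its toe 15 mm inside the edge. Next I'll refine the prong positions from view B by bright-peak profiles.

Run:
```python
from h import *
i,K,P=load("pics/wB");g=i.min(2).astype(float)
for row in (242,255,268,278):
    out=[]
    for c0 in (95,133,184,222,273,312):
        lo=c0-11;s=g[row,lo:c0+12];w=np.clip(s-s.max()*.7,0,None);c=lo+(w*np.arange(len(s))).sum()/w.sum()
        out.append((round(c,1),*plane((c,row),K,P,.167)[:2].round(4)))
    print(row,out)
```

```text
242 [(np.float64(88.9), np.float64(0.6009), np.float64(-0.329)), (np.float64(133.4), np.float64(0.6007), np.float64(-0.266)), (np.float64(181.2), np.float64(0.6006), np.float64(-0.1985)), (np.float64(220.9), np.float64(0.6005), np.float64(-0.1423)), (np.float64(273.4), np.float64(0.6003), np.float64(-0.068)), (np.float64(307.3), np.float64(0.6002), np.float64(-0.0201))]
255 [(np.float64(91.7), np.float64(0.6215), np.float64(-0.3287)), (np.float64(130.7), np.float64(0.6214), np.float64(-0.2726)), (np.float64(182.5), np.float64(0.6213), np.float64(-0.1982)), (np.float64(221.6), np.float64(0.6211), np.float64(-0.142)), (np.float64(273.4), np.float64(0.621), np.float64(-0.0676)), (np.float64(310.5), np.float64(0.6209), np.float64(-0.0142))]
268 [(np.float64(94.7), np.float64(0.6429), np.float64(-0.3281)), (np.float64(132.6), np.float64(0.6428), np.float64(-0.2727)), (np.float64(184.1), np.float64(0.6426), np.float64(-0.1974)), (np.float64(222.4), np.float64(0.6425), np.float64(-0.1416)), (np.float64(273.4), np.float64(0.6424), np.float64(-0.0671)), (np.float64(307.2), np.float64(0.6422), np.float64(-0.0177))]
278 [(np.float64(96.9), np.float64(0.6598), np.float64(-0.3277)), (np.float64(138.7), np.float64(0.6597), np.float64(-0.266)), (np.float64(185.2), np.float64(0.6596), np.float64(-0.1972)), (np.float64(223.2), np.float64(0.6594), np.float64(-0.1409)), (np.float64(273.4), np.float64(0.6593), np.float64(-0.0666)), (np.float64(311.3), np.float64(0.6592), np.float64(-0.0105))]
```

```bash
python3 -c "
from h import *
dlt(box(3,.012),.097,88)"
```

```text
tool delta [0.2407 0.2705 0.1214] turn 17.877105296708322
```

Request:
inch_along(rows="0.03 0.035 -0.03 5 0.085\n0.06 0.07 -0.03 10 0.085\n0.09 0.105 -0.03 15 0.085\n0.12 0.14 -0.03 17.9 0.085\n0.15 0.175 -0.03 17.9 0.085\n0.18 0.21 -0.03 17.9 0.085\n0.21 0.245 -0.03 17.9 0.085\n0.2407 0.2705 -0.02 17.9 0.085\n0.2407 0.2705 0.03 17.9 0.085\n0.2407 0.2705 0.05 17.9 0.085\n0.2407 0.2705 0.05 17.9 0.085\n0.2407 0.2705 0.05 17.9 0.085")

```text
clock: 34.7
position: [0.6137, 0.0942, 0.1676]
tcp_rot: [[0.035, 0.999, -0.003], [0.999, -0.035, 0.0], [0.0, -0.003, -1.0]]
force: [0.1, -0.4, 0.2]
opening: 0.0848
gripper_force: 0.0
```

```bash
python3 -c "
from h import *
obs();dlt(box(3,.012),.097,88)
i,K,P=snap('wrist','pics/wH.png')
print(proj((*box(3,.012,.03),.116),K,P),proj((*box(3,0,.03),.11),K,P),proj((*box(3,.012,.0),.116),K,P))
g=i.min(2)
c=proj((*box(3,.012,.03),.116),K,P).astype(int);print(g[c[1],c[0]-25:c[0]+26])"
```

```text
34.7 [0.6137 0.0942 0.1676] [[ 0.0355  0.9994 -0.0027]
 [ 0.9994 -0.0355  0.0001]
 [ 0.     -0.0027 -1.    ]] [ 0.13   -0.4448  0.1795] 0.0848350781198277
tool delta [0.0004 0.0007 0.0706] turn -0.03311244227705856
[253.7946 176.2057] [238.3636 174.4497] [253.7853 213.3289]
[ 48  53  50  45  49  45  47  45  44  46  47  43  43  45  44  46  44  42
  45  52  85 111 123 125 132 126 129 129 128 123 120 115 107  94  89  63
  35 117 177 176 134  49 115 172 171 127  54 117 168 166 123]
```

The bar appears within 1 px of the sprung prediction, so cover 3 is confirmed sprung. I'll descend and grip.

Request:
inch_along(rows="0 0.001 0.03 0 0.085\n0 0.001 0.06 0 0.085\n0 0.001 0.07 0 0.085\n0 0.001 0.07 0 0.085\n0 0.001 0.07 0 0\n0 0.001 0.07 0 0\n0 0.001 0.07 0 0\n0 0.001 0.07 0 0\n0 0.001 0.07 0 0\n0 0.001 0.07 0 0\n0 0.001 0.07 0 0", force=50)

```text
clock: 35.85
position: [0.6154, 0.0943, 0.0992]
tcp_rot: [[0.035, 0.999, 0.0], [0.999, -0.035, -0.0], [-0.0, 0.0, -1.0]]
force: [-2.4, -0.2, 3.2]
opening: 0.0082
gripper_force: 48.7
```

Request:
inch_along(rows="0 0 -0.01 0 0\n0 0 -0.025 0 0\n0 0 -0.05 0 0\n0 0 -0.1 0 0\n0 0 -0.14 0 0\n0 0 -0.14 0 0\n0 0 -0.14 0 0")

```text
clock: 36.55
position: [0.6162, 0.0943, 0.2409]
tcp_rot: [[0.035, 0.999, 0.004], [0.999, -0.035, -0.0], [-0.0, 0.004, -1.0]]
force: [-1.2, 0.4, -3.2]
opening: 0.008
gripper_force: 48.9
```

```bash
python3 -c "
from h import *
obs();dlt((.50,-.0395),.24,91)"
```

```text
36.55 [0.6162 0.0943 0.2409] [[ 0.0353  0.9994  0.0036]
 [ 0.9994 -0.0353 -0.0002]
 [-0.      0.0036 -1.    ]] [-1.2139  0.4012 -3.1709] 0.00801735405212219
tool delta [-0.1378 -0.1114  0.0005] turn -3.023954332856249
```

Request:
inch_along(rows="0 -0.05 0 0 0\n-0.03 -0.09 0 0 0\n-0.07 -0.102 0 -1 0\n-0.12 -0.102 0 -3 0\n-0.17 -0.102 0 -3 0\n-0.22 -0.102 0 -3 0\n-0.27 -0.102 0 -3 0\n-0.32 -0.102 0 -3 0\n-0.37 -0.102 0 -3 0\n-0.398 -0.102 0 -3 0\n-0.398 -0.102 0.03 -3 0\n-0.398 -0.102 0.06 -3 0")

```text
clock: 37.75
position: [0.4986, -0.3007, 0.1767]
tcp_rot: [[-0.015, 1.0, -0.001], [1.0, 0.015, 0.001], [0.001, -0.001, -1.0]]
force: [0.8, 0.3, -2.1]
opening: 0.008
gripper_force: 49.0
```

Request:
inch_along(rows="0 0 0 0 0\n0 0 0 0 0\n0 0 0 0 0")

```text
clock: 38.05
position: [0.5, -0.3002, 0.1802]
tcp_rot: [[-0.017, 1.0, 0.001], [1.0, 0.017, -0.001], [-0.001, 0.001, -1.0]]
force: [-0.3, 0.0, -0.9]
opening: 0.0081
gripper_force: 49.0
```

```bash
python3 -c "
from h import *
obs();dlt((.631,-.300),.181,91)
i,K,P=snap('wrist','pics/wI.png')
for y in (-.328,-.272): print(proj((.60,y,.169),K,P))"
```

```text
38.05 [ 0.5    -0.3002  0.1802] [[-0.0174  0.9998  0.0015]
 [ 0.9998  0.0174 -0.0014]
 [-0.0014  0.0014 -1.    ]] [-0.3273  0.0406 -0.875 ] 0.008123309310027672
tool delta [-0.0021  0.1309 -0.0006] turn -0.0025564911811670754
[399.75   276.0948]
[416.2849 197.3161]
```

Request:
inch_along(rows="0 0.03 0 0 0\n0 0.06 0 0 0\n0 0.09 0 0 0\n-0.001 0.115 0 0 0\n-0.002 0.13 0 0 0\n-0.002 0.13 0 0 0\n-0.002 0.13 0 0 0")

```text
clock: 38.8
position: [0.6296, -0.2997, 0.1798]
tcp_rot: [[-0.018, 1.0, 0.001], [1.0, 0.018, -0.001], [-0.001, 0.001, -1.0]]
force: [0.7, -0.5, -1.5]
opening: 0.0084
gripper_force: 49.1
```

```bash
python3 -c "
from h import *
obs();dlt((.631,-.300),.157,91)"
```

```text
38.8 [ 0.6296 -0.2997  0.1798] [[-0.0176  0.9998  0.0007]
 [ 0.9998  0.0176 -0.0009]
 [-0.0009  0.0007 -1.    ]] [ 0.6798 -0.5181 -1.5084] 0.008399458312051519
tool delta [-0.0003  0.0014  0.0228] turn 0.00591702986821474
```

Request:
inch_along(rows="0 0 0.008 0 0\n0 0 0.016 0 0\n0 0 0.021 0 0\n0 0 0.021 0 0")

```text
clock: 39.2
position: [0.6288, -0.2996, 0.1574]
tcp_rot: [[-0.017, 1.0, -0.001], [1.0, 0.017, 0.001], [0.001, -0.001, -1.0]]
force: [-0.8, -0.8, -0.7]
opening: 0.0078
gripper_force: 49.2
```

Request:
inch_along(rows="0 0 0.001 0 0\n0 0 0.002 0 0\n0 0 0.002 0 0")

```text
clock: 39.5
position: [0.6293, -0.2998, 0.1571]
tcp_rot: [[-0.017, 1.0, -0.0], [1.0, 0.017, -0.0], [-0.0, -0.0, -1.0]]
force: [-4.3, 1.7, 5.2]
opening: 0.0077
gripper_force: 49.8
```

```bash
python3 -c "
from h import *
s,K,P=snap('scene','pics/sJ.png');t,K2,P2=snap('side','pics/tJ.png');w,_,_=snap('wrist','pics/wJ.png')
c=proj((.61,-.25,.14),K,P).astype(int);d=proj((.61,-.25,.14),K2,P2).astype(int);e=proj((.60,.22,.08),K,P).astype(int)
f=lambda k,c:cv2.resize(k[c[1]-45:c[1]+45,c[0]-60:c[0]+60],(400,300),interpolation=2)
cv2.imwrite('pics/cJ.png',np.vstack([np.hstack([f(s,c),f(t,d)]),np.hstack([f(s,e),cv2.resize(w,(400,300))])]));print(c,d,e)"
```

```text
[339 216] [315 224] [222 169]
```

View pics/cJ.png

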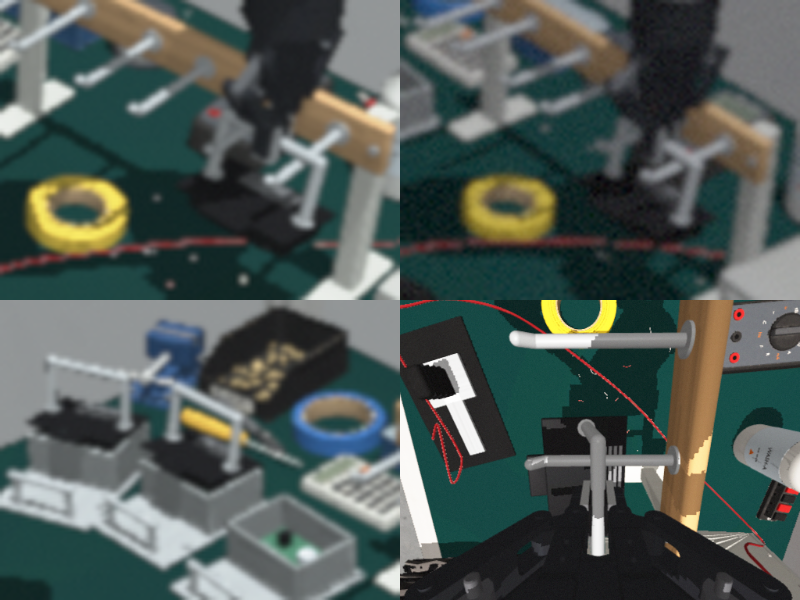

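The four tiles show cover 3's handle lying across both right prongs, box 3 open, covers 1 and 2 tilted up, and the pry bar on the mat. I'll release with a small opening and go up.

Request:
inch_along(rows="0 0 -0.002 0 0.01\n0 0 -0.002 0 0.02\n0 0 -0.002 0 0.03\n0 0 -0.002 0 0.035\n0 0 -0.002 0 0.035\n0 0 -0.01 0 0.035\n0 0 -0.03 0 0.035\n0 0 -0.06 0 0.035\n0 0 -0.1 0 0.035\n0 0 -0.1 0 0.035")

```text
clock: 40.65
position: [0.6321, -0.3015, 0.2647]
tcp_rot: [[-0.017, 1.0, 0.011], [1.0, 0.017, -0.008], [-0.008, 0.011, -1.0]]
force: [0.1, 0.6, 0.6]
opening: 0.0353
gripper_force: 0.0
```

```bash
python3 -c "
from h import *
obs();dlt(box(2,.012),.097,92)
i,K,P=snap('scene');j,K2,P2=load('pics/sJ');print([cv2.absdiff(i,j)[y-3:y+4,x-3:x+4].mean() for x,y in [(346,220),(325,215)]])"
```

```text
40.65 [ 0.6321 -0.3015  0.2647] [[-0.0171  0.9998  0.011 ]
 [ 0.9998  0.0172 -0.0077]
 [-0.0079  0.0109 -0.9999]] [0.1076 0.561  0.6413] 0.03525098212488378
tool delta [0.5457 0.0034 0.1634] turn -1.0184987381885833
[np.float64(12.789115646258503), np.float64(7.095238095238095)]
```

Request:
inch_along(rows="0.05 0 0 0 0.035\n0.1 0 0 0 0.035\n0.15 0 0 0 0.035\n0.2 0 0 0 0.035\n0.25 0 0 0 0.085\n0.3 0 0 0 0.085\n0.35 0 0 0 0.085\n0.4 0.0 0 0 0.085\n0.45 0 0 0 0.085\n0.5 0.003 0 -1 0.085\n0.5457 0.003 0.04 -1 0.085\n0.5457 0.003 0.09 -1 0.085")

```text
clock: 41.9
position: [0.6245, 0.2501, 0.1759]
tcp_rot: [[-0.039, 0.999, 0.008], [0.999, 0.039, 0.003], [0.003, 0.008, -1.0]]
force: [0.4, 0.3, -0.9]
opening: 0.085
gripper_force: 0.0
```

Request:
inch_along(rows="0 0 0 0 0.085\n0 0 0 0 0.085\n0 0 0 0 0.085")

```text
clock: 42.2
position: [0.6249, 0.2441, 0.1765]
tcp_rot: [[-0.033, 0.999, 0.004], [0.999, 0.033, 0.001], [0.0, 0.004, -1.0]]
force: [0.9, 0.0, 0.5]
opening: 0.0849
gripper_force: 0.0
```

Add to h.py:
```python
def barcheck(b):
    obs();w=BOX[b][2];dlt(box(b,.012),.098,90+w)
    i,K,P=snap('wrist','pics/bc.png');g=i.min(2)
    for y in (.025,.03):
        p=proj((*box(b,.012,y),.116),K,P);c=p.astype(int);print(p,c[0]-25);print(g[c[1],c[0]-25:c[0]+26])
```

```bash
python3 -c "
from h import *
barcheck(2)"
```

```text
42.2 [0.6249 0.2441 0.1765] [[-0.0331  0.9994  0.0041]
 [ 0.9995  0.0331  0.0006]
 [ 0.0004  0.0042 -1.    ]] [0.9402 0.0356 0.4913] 0.08489162740076496
tool delta [-0.0013  0.0028  0.0785] turn -0.10174553294717725
[256.3969 181.8196] 231
[ 46  46  50  44  41  44  42  49  43  44  44  44  44  47  47  38  43  44
  41  56  90 117 124 133 133 133 130 131 128 125 119 110  99  70  36 105
 168 181 144  43 121 180 167 112  54 128 181 154  79  42  35]
[256.4091 175.6754] 231
[ 46  46  42  49  46  44  48  47  44  45  45  42  42  42  48  46  43  45
  43  50  90 118 124 131 135 132 134 132 131 127 123 113  97  73  29  98
 166 181 139  37 121 180 180 142  52 129 178 167 107  35  36]
```

Request:
inch_along(rows="-0.001 0.002 0.03 0 0.085\n-0.001 0.003 0.06 0 0.085\n-0.001 0.003 0.077 0 0.085\n-0.001 0.003 0.077 0 0.085\n-0.001 0.003 0.077 0 0\n-0.001 0.003 0.077 0 0\n-0.001 0.003 0.077 0 0\n-0.001 0.003 0.077 0 0\n-0.001 0.003 0.077 0 0\n-0.001 0.003 0.077 0 0\n-0.001 0.003 0.077 0 0", force=50)

```text
clock: 43.35
position: [0.6266, 0.2441, 0.097]
tcp_rot: [[-0.035, 0.999, 0.001], [0.999, 0.035, 0.0], [0.0, 0.001, -1.0]]
force: [0.2, 1.0, 1.7]
opening: 0.0082
gripper_force: 48.8
```

Request:
inch_along(rows="0 0 -0.01 0 0\n0 0 -0.025 0 0\n0 0 -0.05 0 0\n0 0 -0.1 0 0\n0 0 -0.14 0 0\n0 0 -0.14 0 0\n0 0 -0.14 0 0")

```text
clock: 44.05
position: [0.6267, 0.2442, 0.2385]
tcp_rot: [[-0.035, 0.999, 0.003], [0.999, 0.035, 0.001], [0.0, 0.003, -1.0]]
force: [-0.6, -0.1, -2.9]
opening: 0.0082
gripper_force: 48.9
```

```bash
python3 -c "
from h import *
obs();dlt((.50,-.170),.181,91.2)"
```

```text
44.05 [0.6267 0.2442 0.2385] [[-0.0346  0.9994  0.003 ]
 [ 0.9994  0.0346  0.0006]
 [ 0.0005  0.0031 -1.    ]] [-0.607  -0.0828 -2.8769] 0.008168482975894457
tool delta [-0.4096 -0.1411  0.0569] turn 0.7801690090986426
```

Request:
inch_along(rows="0 -0.05 0 0 0\n-0.03 -0.1 0 0 0\n-0.07 -0.141 0 0 0\n-0.12 -0.141 0 0.8 0\n-0.17 -0.141 0 0.8 0\n-0.22 -0.141 0 0.8 0\n-0.27 -0.141 0 0.8 0\n-0.32 -0.141 0 0.8 0\n-0.37 -0.141 0 0.8 0\n-0.4096 -0.141 0 0.8 0\n-0.4096 -0.141 0.03 0.8 0\n-0.4096 -0.141 0.058 0.8 0")

```text
clock: 45.25
position: [0.4982, -0.1715, 0.1761]
tcp_rot: [[-0.017, 1.0, -0.002], [1.0, 0.017, 0.001], [0.001, -0.002, -1.0]]
force: [0.2, 0.7, -2.5]
opening: 0.0084
gripper_force: 49.0
```

Request:
inch_along(rows="0 0 0 0 0\n0 0 0 0 0\n0 0 0 0 0")

```text
clock: 45.55
position: [0.5, -0.1702, 0.1796]
tcp_rot: [[-0.021, 1.0, 0.001], [1.0, 0.021, -0.001], [-0.001, 0.001, -1.0]]
force: [0.8, 0.4, -2.3]
opening: 0.008
gripper_force: 49.0
```

```bash
python3 -c "
from h import *
obs();dlt((.629,-.170),.179,91.2)"
```

```text
45.55 [ 0.5    -0.1702  0.1796] [[-0.0212  0.9998  0.0014]
 [ 0.9998  0.0212 -0.0009]
 [-0.001   0.0014 -1.    ]] [ 0.8224  0.378  -2.3122] 0.007999595311512885
tool delta [-0.0026  0.129   0.0008] turn 0.015228529354118336
```

Request:
inch_along(rows="0 0.03 0 0 0\n0 0.06 0 0 0\n0 0.09 0 0 0\n-0.002 0.115 0 0 0\n-0.0025 0.129 0 0 0\n-0.0025 0.129 0 0 0\n-0.0025 0.129 0 0 0")

```text
clock: 46.25
position: [0.6286, -0.1698, 0.1794]
tcp_rot: [[-0.021, 1.0, 0.001], [1.0, 0.021, -0.001], [-0.001, 0.001, -1.0]]
force: [0.4, 0.2, -2.2]
opening: 0.0079
gripper_force: 49.1
```

Request:
inch_along(rows="0 0 0.008 0 0\n0 0 0.016 0 0\n0 0 0.022 0 0\n0 0 0.024 0 0\n0 0 0.025 0 0\n0 0 0.025 0 0")

```text
clock: 46.85
position: [0.6279, -0.17, 0.1545]
tcp_rot: [[-0.02, 1.0, -0.001], [1.0, 0.02, 0.0], [0.0, -0.001, -1.0]]
force: [-4.2, 1.0, 4.9]
opening: 0.0082
gripper_force: 49.8
```

Contact is at the expected height, so I'll release.

Request:
inch_along(rows="0 0 -0.001 0 0.01\n0 0 -0.001 0 0.02\n0 0 -0.001 0 0.03\n0 0 -0.001 0 0.035\n0 0 -0.001 0 0.035\n0 0 -0.01 0 0.035\n0 0 -0.03 0 0.035\n0 0 -0.06 0 0.035\n0 0 -0.1 0 0.035\n0 0 -0.1 0 0.035\n0 0 -0.1 0 0.035")

```text
clock: 47.95
position: [0.6293, -0.1704, 0.2557]
tcp_rot: [[-0.021, 1.0, 0.004], [1.0, 0.021, -0.002], [-0.002, 0.003, -1.0]]
force: [-0.6, 0.7, -1.0]
opening: 0.0354
gripper_force: 0.0
```

```bash
python3 -c "
from h import *
obs();dlt(box(1,.012),.17,112.5)"
```

```text
47.95 [ 0.6293 -0.1704  0.2557] [[-0.0206  0.9998  0.0035]
 [ 0.9998  0.0206 -0.0017]
 [-0.0018  0.0035 -1.    ]] [-0.5712  0.7119 -0.9828] 0.03536618659988137
tool delta [ 0.5549 -0.0307  0.0846] turn -21.319504136036898
```

Request:
inch_along(rows="0.05 0 0 0 0.035\n0.1 0 0 0 0.035\n0.15 0 0 0 0.035\n0.2 0 0 0 0.035\n0.25 0 0 0 0.085\n0.3 0 0 -3 0.085\n0.35 0 0 -6 0.085\n0.4 -0.01 0 -9 0.085\n0.45 -0.02 0 -13 0.085\n0.5 -0.0307 0 -17 0.085\n0.5549 -0.0307 0.04 -21.3 0.085\n0.5549 -0.0307 0.085 -21.3 0.085")

```text
clock: 49.15
position: [0.5868, 0.3867, 0.1794]
tcp_rot: [[-0.388, 0.922, 0.007], [0.922, 0.388, 0.004], [0.001, 0.008, -1.0]]
force: [-0.3, -1.3, 0.4]
opening: 0.0853
gripper_force: 0.0
```

Request:
inch_along(rows="0 0 0 0 0.085\n0 0 0 0 0.085\n0 0 0 0 0.085")

```text
clock: 49.45
position: [0.5879, 0.3809, 0.1796]
tcp_rot: [[-0.381, 0.925, 0.003], [0.925, 0.381, 0.001], [-0.0, 0.003, -1.0]]
force: [0.7, -0.3, 0.2]
opening: 0.0849
gripper_force: 0.0
```

```bash
python3 -c "
from h import *
barcheck(1)"
```

```text
49.45 [0.5879 0.3809 0.1796] [[-0.3811  0.9245  0.0033]
 [ 0.9245  0.3811  0.001 ]
 [-0.0003  0.0034 -1.    ]] [ 0.6627 -0.3319  0.2212] 0.08487151730551486
tool delta [0.0028 0.0003 0.0816] turn -0.09850013630654075
[252.9905 175.8541] 227
[ 24  15  22  20  28  36  28  40  44  48  45  41  43  45  46  45  40  45
  79 110 120 127 128 131 128 129 125 123 116 111  82  29  63  88  83  55
  32 106 164 154  96  79 143 174 146  69  97 161 175 136  48]
[252.9793 169.7214] 227
[ 20  19  19  19  24  22  18  22  17  24  20  37  32  33  43  41  38  44
  79 110 119 126 128 128 126 127 123 121 117 110  86  30  57  87  90  61
  28  65 130 155 101  65  95 102  77  42  38  76  90  72  28]
```

Request:
inch_along(rows="0.002 -0.001 0.03 0 0.085\n0.0025 -0.001 0.06 0 0.085\n0.0025 -0.001 0.0805 0 0.085\n0.0025 -0.001 0.0805 0 0.085\n0.0025 -0.001 0.0805 0 0\n0.0025 -0.001 0.0805 0 0\n0.0025 -0.001 0.0805 0 0\n0.0025 -0.001 0.0805 0 0\n0.0025 -0.001 0.0805 0 0\n0.0025 -0.001 0.0805 0 0\n0.0025 -0.001 0.0805 0 0", force=50)

```text
clock: 50.6
position: [0.5848, 0.3837, 0.0973]
tcp_rot: [[-0.382, 0.924, 0.001], [0.924, 0.382, 0.0], [0.0, 0.001, -1.0]]
force: [-1.1, -0.0, 3.6]
opening: 0.0077
gripper_force: 48.8
```

Request:
inch_along(rows="0 0 -0.01 0 0\n0 0 -0.025 0 0\n0 0 -0.05 0 0\n0 0 -0.1 0 0\n0 0 -0.14 0 0\n0 0 -0.14 0 0\n0 0 -0.14 0 0")

```text
clock: 51.3
position: [0.585, 0.3837, 0.2386]
tcp_rot: [[-0.382, 0.924, 0.003], [0.924, 0.382, 0.001], [0.0, 0.003, -1.0]]
force: [-0.6, -1.1, -4.1]
opening: 0.0079
gripper_force: 48.9
```

```bash
python3 -c "
from h import *
obs();dlt((.47,.2),.24,91.2);dlt((.498,-.0395),.18,91.2)"
```

```text
51.3 [0.585  0.3837 0.2386] [[-0.3824  0.924   0.0026]
 [ 0.924   0.3824  0.0011]
 [ 0.      0.0028 -1.    ]] [-0.5953 -1.1251 -4.0621] 0.007945995162542645
tool delta [-0.1258 -0.1765 -0.0019] turn 21.284026605753667
tool delta [-0.3578 -0.2424  0.0579] turn 21.284026605753667
```

Request:
inch_along(rows="-0.025 -0.04 0 3 0\n-0.06 -0.085 0 7 0\n-0.095 -0.13 0 11 0\n-0.126 -0.1765 0 15 0\n-0.172 -0.19 0 19 0\n-0.219 -0.203 0 21.3 0\n-0.265 -0.216 0 21.3 0\n-0.311 -0.229 0 21.3 0\n-0.358 -0.242 0 21.3 0\n-0.358 -0.242 0.03 21.3 0\n-0.358 -0.242 0.058 21.3 0\n-0.358 -0.242 0.058 21.3 0")

```text
clock: 52.5
position: [0.493, -0.0389, 0.1723]
tcp_rot: [[-0.019, 1.0, -0.013], [1.0, 0.019, 0.004], [0.005, -0.013, -1.0]]
force: [-1.6, 0.6, -3.0]
opening: 0.0082
gripper_force: 49.1
```

Request:
inch_along(rows="0 0 0 0 0\n0 0 0 0 0\n0 0 0 0 0")

```text
clock: 52.8
position: [0.4987, -0.0397, 0.1801]
tcp_rot: [[-0.021, 1.0, 0.003], [1.0, 0.021, -0.001], [-0.001, 0.002, -1.0]]
force: [0.1, 0.1, -2.0]
opening: 0.0084
gripper_force: 49.1
```

```bash
python3 -c "
from h import *
obs();dlt((.627,-.0395),.179,91.2)"
```

```text
52.8 [ 0.4987 -0.0397  0.1801] [[-0.0214  0.9998  0.0025]
 [ 0.9998  0.0214 -0.0009]
 [-0.0009  0.0025 -1.    ]] [ 0.1095  0.0769 -1.9551] 0.008440777062153158
tool delta [-0.0026  0.1283  0.0015] turn 0.027978546940801152
```

Request:
inch_along(rows="0 0.03 0.001 0 0\n0 0.06 0.001 0 0\n0 0.09 0.001 0 0\n-0.002 0.115 0.001 0 0\n-0.0025 0.128 0.001 0 0\n-0.0025 0.128 0.001 0 0\n-0.0025 0.128 0.001 0 0")

```text
clock: 53.5
position: [0.6258, -0.0394, 0.1781]
tcp_rot: [[-0.021, 1.0, 0.0], [1.0, 0.021, -0.0], [-0.0, 0.0, -1.0]]
force: [0.6, 0.5, -2.4]
opening: 0.0082
gripper_force: 49.1
```

Request:
inch_along(rows="0 0 0.008 0 0\n0 0 0.016 0 0\n0 0 0.022 0 0\n0 0 0.024 0 0\n0 0 0.025 0 0\n0 0 0.025 0 0")

```text
clock: 54.1
position: [0.6252, -0.0396, 0.1561]
tcp_rot: [[-0.021, 1.0, -0.001], [1.0, 0.021, -0.0], [-0.0, -0.001, -1.0]]
force: [-11.9, 2.2, 18.4]
opening: 0.0083
gripper_force: 51.3
```

Firm contact at .156, so the bar is on the prongs. Release, go up, then back over the mat to check the bar.

Request:
inch_along(rows="0 0 -0.003 0 0.01\n0 0 -0.003 0 0.02\n0 0 -0.003 0 0.03\n0 0 -0.003 0 0.035\n0 0 -0.003 0 0.035\n0 0 -0.01 0 0.035\n0 0 -0.03 0 0.035\n0 0 -0.06 0 0.035\n0 0 -0.1 0 0.035\n0 0 -0.15 0 0.035\n0 0 -0.2 0 0.035\n0 0 -0.2 0 0.035")

```text
clock: 55.3
position: [0.6286, -0.0404, 0.3631]
tcp_rot: [[-0.021, 1.0, 0.016], [1.0, 0.021, -0.004], [-0.005, 0.016, -1.0]]
force: [0.4, -0.8, 0.8]
opening: 0.0347
gripper_force: 0.0
```

Request:
inch_along(rows="-0.05 -0.04 0 0 0.035\n-0.1 -0.08 0 0 0.035\n-0.12 -0.12 0 0 0.035\n-0.12 -0.16 0 0 0.035\n-0.12 -0.2 0 0 0.035\n-0.12 -0.2 0 0 0.035\n-0.12 -0.2 0 0 0.035")

```text
clock: 56.0
position: [0.4279, -0.164, 0.3532]
tcp_rot: [[-0.019, 1.0, 0.002], [1.0, 0.019, -0.001], [-0.001, 0.002, -1.0]]
force: [0.3, -0.5, 0.9]
opening: 0.0354
gripper_force: 0.0
```

```bash
python3 -c "
from h import *
obs();findbar(.008,rows=(40,330),cols=(60,440))
i,K,P=load('pics/fb');g=i.min(2);s,K2,P2=snap('scene','pics/sK.png');snap('side','pics/tK.png')
print(proj((.417,-.21,.008),K,P))
from h import *
for y in (-.0395,-.170,-.300):   # hanging bar bright line along y, beside prongs
    for dy in (-.012,.012):
        for x in (.60,.615,.628,.64,.655):
            p=proj((x,y+dy,.177),K,P).astype(int);q=proj((x,y+dy,.177),K2,P2).round().astype(int)
            print(y,x,'w',int(g[p[1],p[0]]) if 0<=p[0]<512 and 0<=p[1]<384 else None,'s',int(s.min(2)[q[1],q[0]]),end=' | ')
        print()
"
```

```text
56.0 [ 0.4279 -0.164   0.3532] [[-0.0192  0.9998  0.0018]
 [ 0.9998  0.0192 -0.001 ]
 [-0.001   0.0018 -1.    ]] [ 0.2919 -0.5095  0.8801] 0.03542355879960657
25309.5 [[88, 40], [60, 40], [66, 69], [60, 90], [60, 327], [137, 272], [154, 270], [161, 278], [177, 274], [196, 242], [208, 239], [213, 231], [210, 138], [193, 133], [192, 148], [190, 134], [115, 134], [109, 126], [112, 146], [104, 150]] [[0.1548, 0.0209], [0.109, 0.0201], [0.1106, -0.0232], [0.094, -0.0565], [-0.005, -0.5635], [0.1867, -0.4154], [0.2232, -0.4098], [0.2364, -0.4293], [0.2713, -0.4187], [0.3151, -0.3424], [0.3399, -0.3351], [0.3505, -0.3171], [0.3498, -0.1328], [0.3194, -0.1245], [0.3163, -0.1514], [0.3139, -0.1264], [0.1786, -0.129], [0.1698, -0.115
[... 577 characters left out ...]
 w 146 s 141 | -0.0395 0.628 w 227 s 191 | -0.0395 0.64 w 21 s 82 | -0.0395 0.655 w 44 s 81 | 
-0.0395 0.6 w 19 s 161 | -0.0395 0.615 w 50 s 128 | -0.0395 0.628 w 219 s 187 | -0.0395 0.64 w 24 s 135 | -0.0395 0.655 w 45 s 145 | 
-0.17 0.6 w 14 s 31 | -0.17 0.615 w 32 s 85 | -0.17 0.628 w 230 s 175 | -0.17 0.64 w 20 s 73 | -0.17 0.655 w 20 s 76 | 
-0.17 0.6 w 11 s 70 | -0.17 0.615 w 93 s 70 | -0.17 0.628 w 238 s 193 | -0.17 0.64 w 15 s 116 | -0.17 0.655 w 23 s 118 | 
-0.3 0.6 w 16 s 49 | -0.3 0.615 w 27 s 76 | -0.3 0.628 w 204 s 189 | -0.3 0.64 w 23 s 57 | -0.3 0.655 w 79 s 73 | 
-0.3 0.6 w 23 s 60 | -0.3 0.615 w 75 s 111 | -0.3 0.628 w 212 s 185 | -0.3 0.64 w 87 s 97 | -0.3 0.655 w 95 s 98 |
```

All three covers hang: the bars are bright at x ≈ .628 on each pair. The pry bar has been knocked, and now lies about 5 cm towards +y with a heel corner off the mat. I'll re-grip and replace it.

Request:
inch_along(rows="-0.005 0.013 0.05 -6 0.085\n-0.005 0.013 0.1 -10.4 0.085\n-0.005 0.013 0.15 -10.4 0.085\n-0.005 0.013 0.2 -10.4 0.085\n-0.005 0.013 0.23 -10.4 0.085\n-0.005 0.013 0.23 -10.4 0.085\n-0.005 0.013 0.23 -10.4 0.085", force=60)

```text
clock: 56.85
position: [0.4423, -0.1686, 0.1232]
tcp_rot: [[-0.202, 0.979, -0.0], [0.979, 0.202, 0.0], [0.0, -0.0, -1.0]]
force: [-0.3, -0.2, 0.8]
opening: 0.0851
gripper_force: 0.0
```

```bash
python3 -c "
from h import *
obs();findbar(.008,rows=(100,330),cols=(170,340))"
```

```text
56.85 [ 0.4423 -0.1686  0.1232] [[-0.2016  0.9795 -0.0001]
 [ 0.9795  0.2016  0.0001]
 [ 0.0002 -0.0001 -1.    ]] [-0.3319 -0.1601  0.8464] 0.08510990111422276
2255.0 [[221, 162], [222, 214], [240, 214], [241, 177], [256, 173], [265, 179], [264, 214], [282, 215], [283, 163]] [[0.4056, -0.1456], [0.4157, -0.1996], [0.4342, -0.1958], [0.4277, -0.1565], [0.4416, -0.1495], [0.4517, -0.1537], [0.4588, -0.1907], [0.4775, -0.188], [0.4657, -0.1343]]
1126.0 [[241, 223], [241, 277], [259, 278], [263, 223]] [[0.4371, -0.2056], [0.4496, -0.2705], [0.4698, -0.2677], [0.4599, -0.2009]]
48.5 [[173, 100], [170, 134]] [[0.3526, -0.0977], [0.3533, -0.1288]]
```

Request:
inch_along(rows="0 0 0.04 0 0.085\n0 0 0.08 0 0.085\n0 0 0.1 0 0.085\n0 0 0.1055 0 0.085\n0 0 0.1055 0 0.085\n0 0 0.1055 0 0\n0 0 0.1055 0 0\n0 0 0.1055 0 0\n0 0 0.1055 0 0\n0 0 0.1055 0 0\n0 0 0.1055 0 0", force=60)

```text
clock: 58.0
position: [0.4418, -0.1688, 0.0177]
tcp_rot: [[-0.201, 0.98, 0.001], [0.98, 0.201, -0.001], [-0.001, 0.001, -1.0]]
force: [-0.6, 0.3, 5.9]
opening: 0.0191
gripper_force: 59.4
```

Request:
inch_along(rows="0 0 -0.015 0 0\n0 0 -0.03 0 0\n-0.017 -0.015 -0.03 -2 0\n-0.0335 -0.031 -0.03 -3.6 0\n-0.0335 -0.031 -0.03 -3.6 0\n-0.0335 -0.031 -0.015 -3.6 0\n-0.0335 -0.031 -0.004 -3.6 0\n-0.0335 -0.031 0 -3.6 0\n-0.0335 -0.031 0.001 -3.6 0\n-0.0335 -0.031 0.001 -3.6 0")

```text
clock: 59.0
position: [0.4169, -0.2064, 0.0176]
tcp_rot: [[-0.262, 0.965, -0.004], [0.965, 0.262, 0.003], [0.004, -0.003, -1.0]]
force: [-13.9, 7.4, 26.3]
opening: 0.0193
gripper_force: 62.8
```

Request:
inch_along(rows="0 0 -0.001 0 0.085\n0 0 -0.001 0 0.085\n0 0 -0.001 0 0.085\n0 0 -0.05 0 0.085\n0 0 -0.1 0 0.085\n0 0 -0.15 0 0.085\n0 0 -0.2 0 0.085\n0 0 -0.25 0 0.085\n0 0 -0.3 0 0.085\n0 0 -0.3 0 0.085\n0 0 -0.3 0 0.085")

```text
clock: 60.1
position: [0.4183, -0.2079, 0.317]
tcp_rot: [[-0.262, 0.965, 0.002], [0.965, 0.262, -0.002], [-0.002, 0.001, -1.0]]
force: [0.4, -0.1, -1.7]
opening: 0.0849
gripper_force: 0.0
```

```bash
python3 -c "
from h import *
obs();findbar(.008,rows=(100,330),cols=(215,340))
i,K,P=load('pics/fb');g=i.min(2)
for y in (-.0395,-.170,-.300):
    p=proj((.628,y,.177),K,P).astype(int);print(p, g[p[1],max(p[0]-4,0):p[0]+5].max() if 0<=p[1]<384 else None)"
```

```text
60.1 [ 0.4183 -0.2079  0.317 ] [[-0.2618  0.9651  0.002 ]
 [ 0.9651  0.2618 -0.0017]
 [-0.0022  0.0015 -1.    ]] [ 0.4298 -0.107  -1.7252] 0.08492436090008218
1694.5 [[235, 140], [234, 172], [245, 173], [247, 212], [258, 213], [259, 173], [270, 172], [271, 140]] [[0.3811, -0.1847], [0.3927, -0.2384], [0.4117, -0.2351], [0.4337, -0.3046], [0.4536, -0.3012], [0.4353, -0.2287], [0.4534, -0.222], [0.4396, -0.1688]]
220.0 [[220, 100], [215, 100], [215, 147], [224, 107]] [[0.3424, -0.1294], [0.3346, -0.1315], [0.3512, -0.2049], [0.3511, -0.1382]]
207.0 [[294, 296], [283, 323], [291, 323], [297, 313], [296, 307], [291, 306], [295, 304]] [[0.5725, -0.456], [0.5708, -0.5266], [0.5871, -0.5222], [0.5914, -0.4944], [0.5847, -0.4806], [0.574, -0.481], [0.5804, -0.4741]]
[501  79] 232
[440 200] 243
[393 293] 25
```

The bar is well inside the mat again (30 to 60 mm margin at the ends). I'll do a quick recheck of hook 3 in the scene view, then hand in.

```bash
python3 -c "
from h import *
s,K,P=snap('scene')
for y in (-.0395,-.170,-.300):
    q=proj((.628,y+.012,.177),K,P).round().astype(int);print(s.min(2)[q[1],q[0]])
print(arm.sign_off())"
```

```text
188
193
185
the job is handed in; nothing more can be done
None
```

All three covers were levered off with the pry bar and hung one to each prong pair, the bar lies flat on the mat (put back after it was knocked aside), and the job is handed in at about 60 s; box 3 took a second pry, and no verdict came back.

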